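Clean out the fittings pot and refill it

TASK

Get the steel pot on the repair bench ready for the salvaged drawer fittings: first press the cleaner can's nozzle cap right down and let it spring back, then brush the still empty pot out with two full strokes of the long brush, each down to the floor and back up to the rim, and stand the brush back in its tube. Only then fill the pot: pour in all the ball knobs from the cup and stand the empty cup upright back on its coaster, and put every bar pull lying on the bench into the pot too, in whichever order. Leave the mug and the wood block where they are.

Things in the scene. Friction and masses are not known exactly. Their poses are not given: they have to be found in the camera images.
- pot_floor (a point): Centre of the inner floor of the open round steel pot that is screwed to a plywood board (board 160 x 360 x 12 mm, fixed to the bench). Pot: 138 mm outside, 130 mm inside diameter, wall 4 mm, inner depth 90 mm; its rim is 107 mm above the bench, this point 17 mm above it. Axes as the board's: z up, y from the pot along the board to the cleaner can, whose axis is 165 mm away.
- pot_rim (a point): Centre of the pot's mouth, 90 mm above pot_floor, z up.
- cap_top (a point): Centre of the top of the white nozzle cap on the grey cleaner can (62 mm diameter) that is clamped upright on the same board. Cap: 29 mm diameter, 22 mm high, its top 194 mm above the bench when up; it moves straight down with a press from above. A small nozzle points to the pot.
- cap (a joint): Travel of the sprung nozzle cap in m: 0 when up, 0.008 fully down. The spring needs about 3.5 N to start and 9 N fully down, and lifts the cap again when let go.
- holder: Upright open aluminium tube fixed to the bench, the brush's holder: 54 mm outside, 48 mm inside diameter, 90 mm high, inner floor 5 mm above the bench, on a foot 80 mm wide and 5 mm high. Origin: centre of its underside, z up.
- brush: Long pot brush standing in the holder: 220 mm long, straight, grey cylindrical head 38 mm in diameter over the lower 85 mm, round wooden handle 18 mm in diameter above that up to the top. Origin: centre of the flat lower end of the head, z along the handle. 90 g.
- coaster: Round cork coaster fixed to the bench, 120 mm across, 4 mm thick. Origin: centre of its underside, z up.
- cup: Slightly tapered white plastic cup without handle, outside diameter 54 mm at the foot, 62 mm at 50 mm height and 66 mm at the rim, wall 3 mm, 80 mm high, floor 5 mm thick, standing on the coaster with the ball knobs in it. Origin: centre of its underside, z to the mouth. 120 g.
- knob1: Round wooden drawer knob, a ball of 23 mm diameter, 12 g, one of 4 to 6 that start in the cup (None if absent). Origin: its centre.
- knob2: Round wooden drawer knob, a ball of 23 mm diameter, 12 g, one of 4 to 6 that start in the cup (None if absent). Origin: its centre.
- knob3: Round wooden drawer knob, a ball of 23 mm diameter, 12 g, one of 4 to 6 that start in the cup (None if absent). Origin: its centre.
- knob4: Round wooden drawer knob, a ball of 23 mm diameter, 12 g, one of 4 to 6 that start in the cup (None if absent). Origin: its centre.
- knob5: Round wooden drawer knob, a ball of 23 mm diameter, 12 g, one of 4 to 6 that start in the cup (None if absent). Origin: its centre.
- knob6: Round wooden drawer knob, a ball of 23 mm diameter, 12 g, one of 4 to 6 that start in the cup (None if absent). Origin: its centre.
- pull1: Wooden bar pull (drawer handle) lying on the bench on its two feet, one of 2 to 4 (None if absent): bar 84 mm long (along its y), 20 mm wide (x), top 26 mm above its underside, 12 mm gap to the bench under the middle of the bar; 40 g. Origin: centre of its underside, z up.
- pull2: Wooden bar pull (drawer handle) lying on the bench on its two feet, one of 2 to 4 (None if absent): bar 84 mm long (along its y), 20 mm wide (x), top 26 mm above its underside, 12 mm gap to the bench under the middle of the bar; 40 g. Origin: centre of its underside, z up.
- pull3: Wooden bar pull (drawer handle) lying on the bench on its two feet, one of 2 to 4 (None if absent): bar 84 mm long (along its y), 20 mm wide (x), top 26 mm above its underside, 12 mm gap to the bench under the middle of the bar; 40 g. Origin: centre of its underside, z up.
- pull4: Wooden bar pull (drawer handle) lying on the bench on its two feet, one of 2 to 4 (None if absent): bar 84 mm long (along its y), 20 mm wide (x), top 26 mm above its underside, 12 mm gap to the bench under the middle of the bar; 40 g. Origin: centre of its underside, z up.
- mug: White ceramic mug, 80 mm across, 75 mm high. A bystander. Origin: centre of its underside.
- block: Offcut of wood, 75 x 60 x 50 mm. A bystander. Origin: centre of its underside.
Mind the look-alikes: they are no part of the job. There is more than one size of the brush; the job needs the largest.

How it is judged:
By the outcome, as a careful person would: the job done as asked, in the order asked, and still so for the second after the job is handed in, with the robot touching nothing.
Of knob4, knob5, knob6 only 1 to 3 are there at a start; the rules pass over those that are not, and their reading is None.
Of pull1, pull2, pull3, pull4 only 2 to 4 are there at a start; the rules pass over those that are not, and their reading is None.
At some moment in a run one of pull1, pull2, pull3, pull4 may be knocked a few centimetres aside while the robot is not near it.
It also fails if it takes over 210 s, if anything falls off the work surface, if the arm or the gripper's body presses on something with over 40 N, if the wrist force passes 120 N, or if a joint passes its speed limit or range.

ROBOT

A 6-joint arm with a two-finger parallel gripper is mounted at the origin on the work surface. World frame = base frame: x ahead of the robot, y to its left, z up, the work surface at z = 0. Lengths are in m, angles in degrees, forces in N, time in s.
With the tool pointing down it reaches from about 0.425 to 0.95 m from the base axis. Payload 3.5 kg.
Tool frame: the origin (TCP) lies midway between the tips of the shut fingers; the grasp point (between the pads) lies 19 mm behind it; z points along the fingers, y is the line along which they close (so a half turn about z gives the same grasp; the last joint's range is limited). The gripper opens to 85 mm and grips with 20 to 120 N. Pads are 22 mm wide; open, the fingers measure 114 mm over their backs; the gripper's body (76 mm by 85 mm) begins 54 mm behind the grasp point. The pads swing forward as they close: fully open they stand 13 mm farther back than shut.
Start: joints at [63.369, 16.404, 90.338, -0, 73.258, -8.594], TCP at [0.209, 0.642, 0.231] pointing down, gripper open.
Joint ranges: [-158.93, 158.93], [-51.34, 127.21], [12.03, 142.37], [-87.48, 267.48], [13.55, 161.25], [-162.69, 162.69]. Speed limits (degrees/s): [159.86, 159.86, 180, 180, 180, 180].

INTERFACE

Orientations are given as [roll, pitch, yaw] about the fixed x, y, z axes, in that order (R = Rz(yaw) Ry(pitch) Rx(roll)).
In Python, from cell import status, cams, order, finder gives the robot as it stands. The module is installed in compiled form; this text tells all that it offers.
- The arm moves only by the tool step_arm, never from a script. Its argument "series" is a list of rows, each a list of 7 numbers: the turn, a rotation vector about the tool's x, y, z in units of 2 pi rad (1.0 is 2 pi rad), then the shift along the tool's x, y, z in units of 25 cm (1.0 is 25 cm), then the opening, from -1 (shut) to 1 (fully open). A call has 1 to 20 rows; each row is the pose to reach, as a shift and turn from the pose commanded when the call began, along the tool's axes at that moment, turning the shorter way round; what a row does not reach only later rows make up. A row lasts 1/8 s, in which the tool goes at most 62.5 mm and 10.7 degrees, less where a joint would pass 70% of its speed; a pose out of reach is approached as far as the arm can. A call with a number of a shift or a turn outside -1 to 1 is refused whole. A call with a gripper value outside its range is refused whole. The fingers move at their own pace and stop on an object; the grip force is fixed at half the most. Time passes only in rows, so rows that repeat a pose let the fingers close. It gives the time, the measured TCP pose, the force, the opening and the grip force at its end, in the units of the state.
- status.state(): the state, without advancing time (a new reading comes with each control period).
- cams.read_camera(name): name is "scene" or "top" or "wrist"; returns (picture, depth): 420x560x3 uint8, red, green, blue; 420x560 float32, m along the optical axis (not along the pixel's ray), 0 where there is no reading.
- cams.get_calibration(name): a dict with "fx", "fy", "cx", "cy" (pixels), "view" (4x4, takes a point from world to camera coordinates). Camera axes: x right, y up, looking along -z (the intrinsics and any distortion apply to the point x, -y, -z); pixel columns grow to the right and rows downward; lengths in m; the calibration is good to about 2 mm. A picture is of the moment at which its call begins: read the wrist's pose just before it. get_calibration takes no time and is no camera call; for the wrist camera it gives the pose at the moment of the call.
- order.finish_job(): hands the job in; it is judged then, once.
Trained networks look in the newest picture that a camera, given by its name, has taken for a name from the list of things; names that differ only in an ending like _2 or _b are one class to them, and where a whole thing is asked for, a point or a joint stands for the part that bears it (a point fixed in the world has none). Each returns a list of dicts, best first, with "score" (0 to 1); they miss things now and then, are a little off and sometimes report something else, mostly with a low value. They report only what shows in the picture. A call takes as long as a camera call. They do not tell look-alikes from the thing itself.
- finder.search_frame(camera, name): "point" ([x, y, z] in m, in world coordinates, good to about 4 mm: the middle of the surface that is visible of it).
- finder.cut_out(camera, name): "region" (420x560 bool, what is visible of it).
The state is a dict: "t": time; "joints": joint angles; "joint_velocities": joint speeds; "tau": joint torques, N m; "ee_pos": TCP position; "eef_rot": TCP orientation; "contact_force": force on the tool from outside, world axes, zero at the start; "wrist_torque": the same for the moment, N m; "gripper_width": finger opening in m; "grasp_force": force on a finger pad.
Only numpy, scipy, OpenCV 4.12 (cv2) and the standard library are available. Lean on these libraries where they do the work, as an engineer would, in place of code of your own. Each camera call takes 0.05 s, during which the arm holds its last target. There are 200 camera calls.

## Working session

There is one attempt and no reset: what is moved stays moved. The work goes in short steps, Python scripts to look and compute and a tool call to move; the robot and the scene stay as the last step left them, time stands still between calls to the robot, and variables do not carry over. Pictures are saved under pics/ and viewed, at most 14 in all, crops included, and the job is handed in when it is done.

Besides the shell and the picture viewer there is one more tool, called after "Emit:" as a command line: name --pt "numbers of a row" for each row, then --argument value for the rest. step_arm: Moves the arm, as the interface text tells. Its arguments: {"type":"object","properties":{"series":{"type":"array"}},"required":["series"]}

```bash
mkdir -p pics
cat > h.py <<'E'
import numpy as np, cv2
from scipy.spatial.transform import Rotation as R
from cell import status, cams, order, finder
def shot(cam,fn=None):
    p,d=cams.read_camera(cam)
    if fn: cv2.imwrite('pics/'+fn,p[:,:,::-1])
    return p,d
def world(cam,d,c=None):
    c=c or cams.get_calibration(cam)
    v,u=np.mgrid[0:420,0:560]
    P=np.stack([(u-c['cx'])/c['fx']*d,-(v-c['cy'])/c['fy']*d,-d,np.ones_like(d)],-1)
    W=P@np.linalg.inv(np.array(c['view'])).T
    W[d==0]=np.nan
    return W[...,:3]
def pix(cam,X):
    c=cams.get_calibration(cam); q=np.array(c['view'])@np.r_[X,1]
    return c['cx']+c['fx']*q[0]/-q[2], c['cy']-c['fy']*q[1]/-q[2]
def rel(pos,yaw=None,rpy=None):
    """shift (units of 25cm) and turn (units 2pi) from current pose"""
    s=status.state(); R0=R.from_euler('xyz',s['eef_rot'],degrees=True)
    sh=R0.inv().apply(np.array(pos)-s['ee_pos'])/.25
    rv=np.zeros(3)
    if rpy is not None: rv=(R0.inv()*R.from_euler('xyz',rpy,degrees=True)).as_rotvec()/(2*np.pi)
    return np.round(np.r_[rv,sh],4)
E
python3 - <<'E'
from h import *
s=status.state(); print({k:np.round(v,3) for k,v in s.items()})
for cam in ['scene','top']:
    shot(cam,cam+'0.png'); c=cams.get_calibration(cam); print(cam,[k for k in c],np.round(np.linalg.inv(c['view'])[:3],2).tolist())
    for n in ['pot_rim','cap_top','holder','brush','coaster','cup','knob1','pull1','mug','block']:
        print(cam,n,[(np.round(r['point'],3).tolist(),round(r['score'],2),np.round(pix(cam,r['point'])).astype(int).tolist()) for r in finder.search_frame(cam,n)])
E
```

```text
{'t': np.float64(0.0), 'joints': array([ 6.3370e+01,  1.6454e+01,  9.0424e+01,  2.0000e-03,  7.3258e+01,
       -8.5920e+00]), 'joint_velocities': array([-0.029,  0.005,  0.056,  0.098,  0.157, -0.029]), 'tau': array([ 1.0000e-03, -4.0599e+01, -2.9262e+01, -0.0000e+00,  6.0000e-03,
        0.0000e+00]), 'ee_pos': array([0.209, 0.641, 0.23 ]), 'eef_rot': array([-1.79865e+02, -2.30000e-02,  1.61961e+02]), 'contact_force': array([-0.336,  0.036,  0.774]), 'wrist_torque': array([0.027, 0.024, 0.032]), 'grasp_force': np.float64(0.0), 'gripper_width': np.float64(0.085)}
scene ['fx', 'fy', 'cx', 'cy', 'view'] [[0.89, -0.23, 0.39, 1.01], [0.45, 0.48, -0.75, -0.9], [-0.01, 0.85, 0.53, 0.78]]
scene pot_rim [([0.493, -0.345, 0.146], 0.66, [194, 278]), ([0.671, -0.055, 0.039], 0.65, [317, 263])]
scene cap_top []
scene holder [([0.5, -0.355, 0.037], 0.84, [199, 317])]
scene brush [([0.511, -0.255, 0.064], 0.83, [226, 283]), ([0.426, -0.412, 0.052], 0.71, [157, 318]), ([0.496, -0.345, 0.144], 0.58, [195, 279])]
scene coaster [([0.506, 0.317, 0.003], 0.65, [315, 198]), ([0.67, -0.048, 0.04], 0.31, 
[... 944 characters left out ...]
5, 0.081, 0.192], 0.37, [246, 166])]
top coaster [([0.508, 0.324, 0.005], 0.98, [162, 237])]
top cup [([0.525, 0.36, 0.066], 0.93, [143, 228])]
top knob1 [([0.516, 0.349, 0.047], 0.59, [149, 232]), ([0.539, 0.338, 0.047], 0.43, [153, 223]), ([0.529, 0.36, 0.047], 0.37, [145, 227]), ([0.48, -0.316, 0.014], 0.32, [399, 241])]
top pull1 [([0.434, -0.171, 0.025], 0.82, [347, 259]), ([0.421, 0.049, 0.026], 0.81, [264, 266]), ([0.428, 0.156, 0.022], 0.7, [223, 264]), ([0.424, -0.059, 0.025], 0.59, [305, 264])]
top mug [([0.652, -0.409, 0.03], 0.67, [431, 176]), ([0.534, 0.338, 0.049], 0.29, [153, 225]), ([0.53, 0.362, 0.047], 0.24, [144, 227])]
top block [([0.689, 0.409, 0.051], 0.59, [127, 168])]
```

View pics/scene0.png

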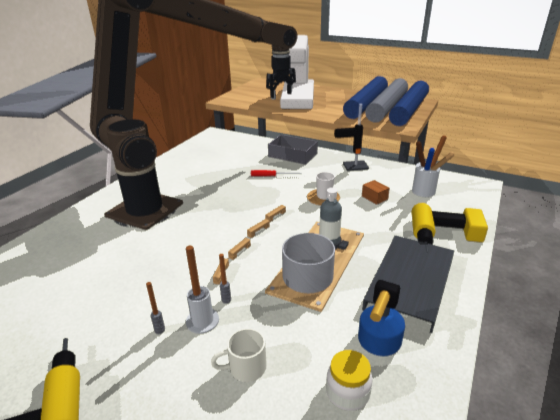

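View pics/top0.png

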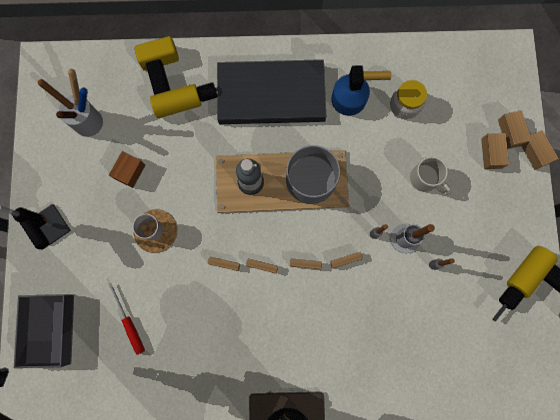

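The scene picture shows the pot (308,262), can (330,215), cup on coaster (323,185), and a row of 4 pulls from (220,272) to (275,213). The top picture shows the same: pulls (224,264), (262,266), (306,264) and (347,259). There are three brushes: (195,280), (155,310) and (225,280) in scene. The one at (195,280) fits, being the tallest and the only one standing in the tube. Now for precise geometry and a confirming crop.

```bash
cat >> h.py <<'E'
def circ(p):
    A=np.c_[2*p[:,:2],np.ones(len(p))]; 
    for _ in range(4):
        s=np.linalg.lstsq(A,(p[:,:2]**2).sum(1),rcond=None)[0]; r=np.sqrt(s[2]+s[0]**2+s[1]**2)
        e=abs(np.hypot(*(p[:,:2]-s[:2]).T)-r); k=e<max(np.percentile(e,85),1e-4); p=p[k];A=A[k]
    return np.round(np.r_[s[:2],r],4),len(p)
def box(W,c,r,z0,z1):
    P=W.reshape(-1,3); 
    return P[(np.hypot(P[:,0]-c[0],P[:,1]-c[1])<r)&(P[:,2]>z0)&(P[:,2]<z1)]
def pulls(W,cs):
    for c in cs:
        P=box(W,c,.065,.019,.032).astype(np.float32)
        if len(P)<20: print('pull?',c,len(P)); continue
        (m,sz,a)=cv2.minAreaRect(P[:,:2]*1000); 
        if sz[0]<sz[1]: a+=90
        print('pull',np.round(m),np.round(sz),'long axis deg',round(a,1),'z',np.median(P[:,2]).round(4),len(P))
E
python3 - <<'E'
from h import *
for cam in ['top','scene']:
    p,d=shot(cam); W=world(cam,d)
    print(cam,'bench z',np.nanmedian(box(W,(.5,.0),.05,-.02,.02)[:,2]))
    P=box(W,(.655,-.08),.09,.1,.115); print('rim',circ(P),np.percentile(P[:,2],[5,50,95]).round(4),P.min(0).round(3),P.max(0).round(3))
    P=box(W,(.65,.085),.03,.186,.205); print('cap',len(P),P.min(0).round(4),P.max(0).round(4),P.mean(0).round(4),circ(P))
    P=box(W,(.65,.085),.05,.03,.15); print('can',len(P),circ(P))
    P=box(W,(.485,-.33),.06,.084,.096); print('tube rim',circ(P),P.mean(0).round(3))
    for a in np.arange(.1,.23,.02):
        P=box(W,(.485,-.34),.08,a,a+.02); 
        if len(P)>3: print('brush z',round(a,2),P.mean(0).round(4),circ(P), P[:,:2].min(0).round(3),P[:,:2].max(0).round(3))
    P=box(W,(.52,.35),.06,.075,.09); print('cup rim',circ(P),P.mean(0).round(3))
    P=box(W,(.51,.325),.09,.002,.007); print('coaster',P.min(0).round(3),P.max(0).round(3))
    pulls(W,[(.43,-.171),(.424,-.06),(.42,.05),(.428,.155)])
    if cam=='scene': cv2.imwrite('pics/crop1.png',cv2.resize(p[230:360,120:260,::-1],None,fx=4,fy=4,interpolation=cv2.INTER_CUBIC))
E
```

```text
top bench z 0.00047795333793465566
rim (array([ 0.6555, -0.0833,  0.0667]), 163) [0.1015 0.107  0.1113] [ 0.588 -0.151  0.1  ] [ 0.725 -0.015  0.114]
cap 131 [0.6392 0.0586 0.186 ] [0.667  0.0944 0.2003] [0.6522 0.0794 0.1937] (array([0.6527, 0.081 , 0.0121]), 68)
can 438 (array([0.6511, 0.0807, 0.0289]), 227)
tube rim (array([ 0.4892, -0.3325,  0.0239]), 97) [ 0.487 -0.331  0.09 ]
brush z 0.1 [ 0.4847 -0.3297  0.1098] (array([ 0.487 , -0.3359,  0.0086]), 8) [ 0.478 -0.336] [ 0.494 -0.327]
brush z 0.12 [ 0.4842 -0.3297  0.1288] (array([ 0.4868, -0.3359,  0.0085]), 8) [ 0.478 -0.335] [ 0.494 -0.327]
brush z 0.14 [ 0.4849 -0.3301  0.1497] (array([ 0.487 , -0.336 ,  0.0086]), 12) [ 0.478 -0.338] [ 0.494 -0.327]
brush z 0.16 [ 0.4846 -0.3302  0.1704] (array([ 0.4868, -0.3361,  0.0085]), 8) [ 0.478 -0.337] [ 0.494 -0.327]
brush z 0.18 [ 0.4844 -0.3302  0.1891] (array([ 0.4872, -0.3364,  0.0088]), 10) [ 0.478 -0.339] [ 0.495 -0.327]
brush z 0.2 [ 0.4852 -0.3296  0.2087] (array([ 0.487 , -0.3355,  0.0082]), 11) [ 0.478 -0.334] [ 0.494 -0.326]
brush z 0.22 [ 0.4862 -0.3353  0.225 ] (array([ 
[... 1241 characters left out ...]
497 -0.33 ]
brush z 0.18 [ 0.4905 -0.3407  0.1895] (array([ 0.487 , -0.3373,  0.0078]), 31) [ 0.478 -0.346] [ 0.496 -0.33 ]
brush z 0.2 [ 0.4909 -0.341   0.2102] (array([ 0.4865, -0.3365,  0.0085]), 30) [ 0.481 -0.346] [ 0.496 -0.331]
brush z 0.22 [ 0.4881 -0.3374  0.2223] (array([ 0.4873, -0.3367,  0.0065]), 16) [ 0.479 -0.344] [ 0.496 -0.329]
cup rim (array([0.5284, 0.3484, 0.031 ]), 40) [0.529 0.347 0.079]
coaster [0.451 0.26  0.002] [0.583 0.379 0.006]
pull [ 435. -173.] [18. 83.] long axis deg 104.9 z 0.0231 89
pull [425. -63.] [85. 23.] long axis deg 83.7 z 0.023 131
pull [427.  61.] [102.  26.] long axis deg 73.1 z 0.0228 111
pull [430. 146.] [109.  27.] long axis deg 81.8 z 0.0228 97
```

View pics/crop1.png

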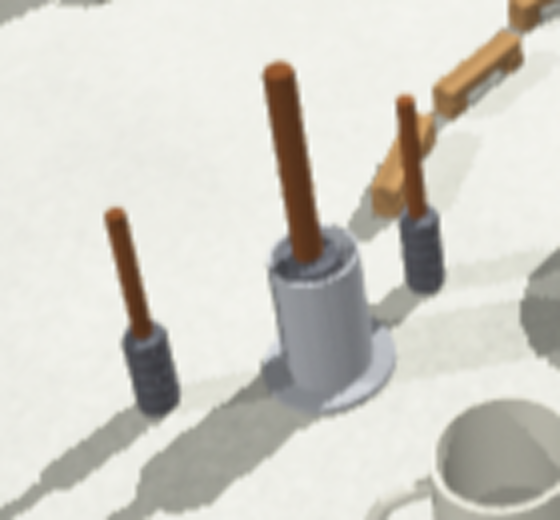

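The crop confirms it: the middle brush, handle top at crop (280,70), is the largest and stands in the tube. The two small loose ones are decoys. First I move above the cap with the fingers shut.

```bash
python3 -c "
from h import *
print(rel([.6525,.080,.225],rpy=[180,0,180]))"
```

```text
[-0.     -0.     -0.0501 -2.3828 -1.5875  0.0253]
```

Emit:
step_arm --pt "0 0 -0.025 -0.25 -0.165 0 -1" --pt "0 0 -0.0501 -0.5 -0.333 0 -1" --pt "0 0 -0.0501 -0.75 -0.5 0 -1" --pt "0 0 -0.0501 -1 -0.666 0.02 -1" --pt "0 0 -0.0501 -1 -0.666 0.02 -1"

```text
t: 1.82
ee_pos: [0.3964, 0.4042, 0.2266]
eef_rot: [180.0, 0.0, 180.0]
contact_force: [-0.0, -0.3, -0.3]
gripper_width: -0.0003
grasp_force: 0.0
```

```bash
python3 -c "
from h import *
print(rel([.6525,.080,.225],rpy=[180,0,180]),status.state()['t'])"
```

```text
[ 0.0000e+00  1.0000e-04 -1.0000e-04 -1.0256e+00 -1.2961e+00  6.6000e-03] 1.825
```

Emit:
step_arm --pt "0 0 0 -0.2 -0.2 0 -1" --pt "0 0 0 -0.4 -0.4 0 -1" --pt "0 0 0 -0.6 -0.6 0 -1" --pt "0 0 0 -0.8 -0.8 0 -1" --pt "0 0 0 -1 -1 0 -1" --pt "0 0 0 -1 -1 0 -1"

```text
t: 2.58
ee_pos: [0.6469, 0.1536, 0.2264]
eef_rot: [-180.0, 0.0, 179.9]
contact_force: [0.5, 0.3, 1.3]
gripper_width: -0.0001
grasp_force: 0.0
```

Emit:
step_arm --pt "0 0 0 -0.013 -0.15 0 -1" --pt "0 0 0 -0.025 -0.296 0 -1" --pt "0 0 0 -0.025 -0.296 0 -1"

```text
t: 2.95
ee_pos: [0.6517, 0.0796, 0.2263]
eef_rot: [-180.0, -0.0, 179.8]
contact_force: [0.8, 0.2, -1.3]
gripper_width: -0.0001
grasp_force: 0.0
```

```bash
python3 -c "
from h import *
print(rel([.6525,.080,.184],rpy=[180,0,180]),status.state()['ee_pos'])"
```

```text
[-0.     -0.     -0.0006 -0.003   0.0015  0.1691] [0.65173919 0.07964425 0.22626387]
```

Emit:
step_arm --pt "0 0 0 0 0 0.06 -1" --pt "0 0 0 0 0 0.11 -1" --pt "0 0 0 0 0 0.13 -1" --pt "0 0 0 0 0 0.15 -1" --pt "0 0 0 0 0 0.16 -1" --pt "0 0 0 0 0 0.165 -1" --pt "0 0 0 0 0 0.165 -1"

```text
t: 3.82
ee_pos: [0.6507, 0.0831, 0.1871]
eef_rot: [180.0, -0.1, -179.9]
contact_force: [-6.6, 0.7, 8.6]
gripper_width: -0.0002
grasp_force: 4.1
```

Emit:
step_arm --pt "0 0 0 0 0 0.01 -1" --pt "0 0 0 0 0 0.02 -1" --pt "0 0 0 0 0 0.02 -1" --pt "0 0 0 0 0 0.02 -1"

```text
t: 4.32
ee_pos: [0.6511, 0.0831, 0.186]
eef_rot: [180.0, -0.0, -179.9]
contact_force: [-10.8, 0.3, 19.2]
gripper_width: -0.0
grasp_force: 9.2
```

Emit:
step_arm --pt "0 0 0 0 0 -0.1 -1" --pt "0 0 0 0 0 -0.22 -1" --pt "0 0 0 0.1 -0.24 -0.3 0" --pt "0 0 0 0.2 -0.48 -0.35 1" --pt "0 0 0 0.3 -0.72 -0.35 1" --pt "0 0 0 0.4 -0.96 -0.35 1" --pt "0 0 0 0.4 -0.96 -0.35 1"

```text
t: 5.2
ee_pos: [0.5504, -0.1606, 0.2676]
eef_rot: [-180.0, 0.0, 179.8]
contact_force: [-0.4, 0.5, -0.2]
gripper_width: 0.0851
grasp_force: 0.0
```

```bash
python3 -c "
from h import *
print(rel([.487,-.337,.27],rpy=[180,0,180]),status.state()['ee_pos'])
p,d=shot('top'); W=world('top',d); P=box(W,(.65,.085),.03,.18,.205); print('cap',len(P),np.percentile(P[:,2],[50,90]))"
```

```text
[-1.000e-04  1.000e-04 -6.000e-04  2.507e-01 -7.066e-01 -9.100e-03] [ 0.55035515 -0.1605812   0.26761133]
cap 137 [0.19392126 0.19678356]
```

Emit:
step_arm --pt "0 0 0 0.084 -0.236 0 1" --pt "0 0 0 0.168 -0.472 0 1" --pt "0 0 0 0.251 -0.707 0 1" --pt "0 0 0 0.251 -0.707 0 1" --pt "0 0 0 0.251 -0.707 0.15 1" --pt "0 0 0 0.251 -0.707 0.3 1" --pt "0 0 0 0.251 -0.707 0.41 1" --pt "0 0 0 0.251 -0.707 0.41 1" --pt "0 0 0 0.251 -0.707 0.41 0.2" --pt "0 0 0 0.251 -0.707 0.41 -0.4" --pt "0 0 0 0.251 -0.707 0.41 -1" --pt "0 0 0 0.251 -0.707 0.41 -1" --pt "0 0 0 0.251 -0.707 0.41 -1" --pt "0 0 0 0.251 -0.707 0.41 -1"

```text
t: 7.0
ee_pos: [0.489, -0.3352, 0.1661]
eef_rot: [-179.9, 0.1, 180.0]
contact_force: [-0.3, -0.6, 4.0]
gripper_width: 0.0165
grasp_force: 58.4
```

Emit:
step_arm --pt "0 0 0 0 0 -0.1 -1" --pt "0 0 0 0 0 -0.25 -1" --pt "0 0 0 0 0 -0.4 -1" --pt "0 0 0 0 0 -0.54 -1" --pt "0 0 0 0 0 -0.54 -1" --pt "0 0 0 -0.12 0.18 -0.54 -1" --pt "0 0 0 -0.24 0.36 -0.54 -1" --pt "0 0 0 -0.36 0.54 -0.54 -1" --pt "0 0 0 -0.48 0.72 -0.54 -1" --pt "0 0 0 -0.6 0.9 -0.54 -1" --pt "0 0 0 -0.68 1 -0.54 -1" --pt "0 0 0 -0.68 1 -0.54 -1"

```text
t: 8.5
ee_pos: [0.6584, -0.0823, 0.2964]
eef_rot: [179.9, -0.3, -179.8]
contact_force: [0.4, -0.3, -0.7]
gripper_width: 0.0165
grasp_force: 58.7
```

Run:
```python
from h import *
p,d=shot('scene','br.png'); W=world('scene',d)
for a in np.arange(.1,.3,.03):
    P=box(W,(.655,-.085),.05,a,a+.03); P=P[np.hypot(P[:,0]-.656,P[:,1]+.084)<.03]
    if len(P)>8: print(round(a,2),circ(P),P.min(0).round(3))
print(status.state()['ee_pos'],rel([.658,-.085,.177],rpy=[180,0,180]))
```

```text
0.13 (array([ 0.6552, -0.083 ,  0.018 ]), 59) [ 0.639 -0.104  0.131]
0.16 (array([ 0.655 , -0.0831,  0.0178]), 74) [ 0.637 -0.105  0.16 ]
0.19 (array([ 0.6559, -0.085 ,  0.0165]), 103) [ 0.636 -0.105  0.191]
0.22 (array([ 0.6561, -0.0842,  0.008 ]), 40) [ 0.647 -0.097  0.22 ]
0.25 (array([ 0.6568, -0.0855,  0.0071]), 38) [ 0.65  -0.096  0.25 ]
0.28 (array([ 0.6613, -0.088 ,  0.0142]), 48) [ 0.649 -0.108  0.28 ]
[ 0.6579228  -0.08367253  0.29678886] [ 1.000e-04 -8.000e-04  3.000e-04 -2.700e-03 -5.700e-03  4.791e-01]
```

View pics/br.png

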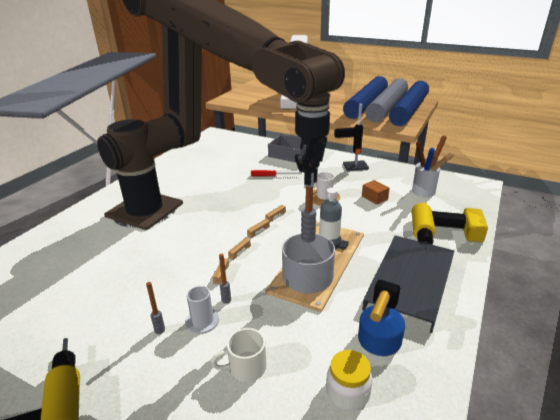

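The brush hangs upright over the pot, head at (308,220). First stroke down.

Emit:
step_arm --pt "0 0 0 0 0 0.15 -1" --pt "0 0 0 0 0 0.3 -1" --pt "0 0 0 0 0 0.42 -1" --pt "0 0 0 0 0 0.46 -1" --pt "0 0 0 0 0 0.48 -1" --pt "0 0 0 0 0 0.483 -1" --pt "0 0 0 0 0 0.483 -1"

```text
t: 9.43
ee_pos: [0.6593, -0.085, 0.1809]
eef_rot: [-180.0, 0.1, 180.0]
contact_force: [-0.4, -0.8, -0.5]
gripper_width: 0.0165
grasp_force: 58.7
```

Emit:
step_arm --pt "0 0 0 0 0 0.01 -1" --pt "0 0 0 0 0 0.014 -1" --pt "0 0 0 0 0 0.014 -1"

```text
t: 9.8
ee_pos: [0.6596, -0.0848, 0.1782]
eef_rot: [-179.9, 0.2, -180.0]
contact_force: [-0.7, 0.2, 5.5]
gripper_width: 0.0164
grasp_force: 59.4
```

Contact with the floor: force 5.5 N at TCP z 0.178. Up past the rim, down again to the same depth, and up.

Emit:
step_arm --pt "0 0 0 0 0 -0.15 -1" --pt "0 0 0 0 0 -0.3 -1" --pt "0 0 0 0 0 -0.42 -1" --pt "0 0 0 0 0 -0.48 -1" --pt "0 0 0 0 0 -0.48 -1" --pt "0 0 0 0 0 -0.48 -1" --pt "0 0 0 0 0 -0.3 -1" --pt "0 0 0 0 0 -0.15 -1" --pt "0 0 0 0 0 -0.04 -1" --pt "0 0 0 0 0 -0.01 -1" --pt "0 0 0 0 0 0 -1" --pt "0 0 0 0 0 0.003 -1" --pt "0 0 0 0 0 0.003 -1"

```text
t: 11.42
ee_pos: [0.6582, -0.0844, 0.1772]
eef_rot: [180.0, -0.1, -180.0]
contact_force: [-3.9, 0.5, 10.6]
gripper_width: 0.0167
grasp_force: 59.9
```

Emit:
step_arm --pt "0 0 0 0 0 -0.15 -1" --pt "0 0 0 0 0 -0.3 -1" --pt "0 0 0 0 0 -0.42 -1" --pt "0 0 0 0 0 -0.51 -1" --pt "0 0 0 0 0 -0.51 -1" --pt "0 0 0 0.2 -0.3 -0.51 -1" --pt "0 0 0 0.3 -0.45 -0.51 -1" --pt "0 0 0 0.4 -0.6 -0.51 -1" --pt "0 0 0 0.5 -0.75 -0.51 -1" --pt "0 0 0 0.6 -0.9 -0.51 -1" --pt "0 0 0 0.675 -0.99 -0.51 -1" --pt "0 0 0 0.675 -0.99 -0.51 -1" --pt "0 0 0 0.675 -0.99 -0.51 -1"

```text
t: 13.05
ee_pos: [0.4898, -0.3314, 0.3008]
eef_rot: [179.9, -0.1, -180.0]
contact_force: [0.6, 0.2, -0.2]
gripper_width: 0.0164
grasp_force: 58.9
```

Run:
```python
from h import *
for cam in ['scene','top']:
    p,d=shot(cam); W=world(cam,d)
    for a in np.arange(.1,.25,.03):
        P=box(W,(.488,-.335),.03,a,a+.03)
        if len(P)>8: print(cam,round(a,2),circ(P))
    P=box(W,(.489,-.333),.06,.084,.096); 
    if len(P)>8: print('tube rim',circ(P))
print(status.state()['ee_pos'],rel([.489,-.3345,.17],rpy=[180,0,180]))
```

```text
scene 0.13 (array([ 0.4878, -0.3324,  0.0171]), 58)
scene 0.16 (array([ 0.4875, -0.3319,  0.0176]), 93)
scene 0.19 (array([ 0.4874, -0.3322,  0.0177]), 97)
scene 0.22 (array([ 0.489 , -0.3348,  0.0088]), 88)
tube rim (array([ 0.4891, -0.3352,  0.0254]), 57)
top 0.13 (array([ 0.4878, -0.3281,  0.016 ]), 13)
top 0.16 (array([ 0.4875, -0.3295,  0.0169]), 24)
top 0.19 (array([ 0.4878, -0.3293,  0.0167]), 10)
tube rim (array([ 0.4883, -0.3342,  0.026 ]), 24)
[ 0.49031317 -0.33105665  0.30165843] [ 2.000e-04 -1.000e-04  2.000e-04  4.800e-03 -1.440e-02  5.266e-01]
```

Emit:
step_arm --pt "0 0 0 -0.006 -0.01 0 -1" --pt "0 0 0 -0.006 -0.01 0.1 -1" --pt "0 0 0 -0.006 -0.01 0.2 -1" --pt "0 0 0 -0.006 -0.01 0.3 -1" --pt "0 0 0 -0.006 -0.01 0.4 -1" --pt "0 0 0 -0.006 -0.01 0.5 -1" --pt "0 0 0 -0.006 -0.01 0.53 -1" --pt "0 0 0 -0.006 -0.01 0.53 -1" --pt "0 0 0 -0.006 -0.01 0.53 -1"

```text
t: 14.28
ee_pos: [0.4921, -0.3352, 0.1716]
eef_rot: [-179.9, 0.1, -180.0]
contact_force: [-0.3, 0.6, -1.2]
gripper_width: 0.0162
grasp_force: 58.9
```

Emit:
step_arm --pt "0 0 0 0 0 0.015 -1" --pt "0 0 0 0 0 0.022 -1" --pt "0 0 0 0 0 0.022 -1"

```text
t: 14.65
ee_pos: [0.4916, -0.3349, 0.1651]
eef_rot: [-180.0, 0.0, 180.0]
contact_force: [0.0, 0.3, 1.2]
gripper_width: 0.0166
grasp_force: 59.2
```

Emit:
step_arm --pt "0 0 0 0 0 0 -0.4" --pt "0 0 0 0 0 0 0.2" --pt "0 0 0 0 0 0 0.2" --pt "0 0 0 0 0 -0.15 0.2" --pt "0 0 0 0 0 -0.3 0.2" --pt "0 0 0 0 0 -0.45 0.2" --pt "0 0 0 0 0 -0.55 0.2"

```text
t: 15.52
ee_pos: [0.4917, -0.335, 0.3046]
eef_rot: [-179.9, 0.1, -180.0]
contact_force: [0.2, -0.1, -1.0]
gripper_width: 0.0513
grasp_force: 0.0
```

Run:
```python
from h import *
s=status.state(); print(np.round(s['joints'],2),np.round(s['ee_pos'],4),s['t'])
p,d=shot('top'); p2,d2=shot('scene'); W=world('scene',d2)
for a in [.1,.15,.2]:
    P=box(W,(.488,-.335),.03,a,a+.03); print(a,len(P)>4 and circ(P),P[:,2].max())
for W in (world('top',d),W): pulls(W,[(.434,-.171),(.426,-.06),(.423,.053),(.43,.155)])
W=world('top',d)
# coaster by colour
m=np.zeros((420,560),bool); finder.search_frame('top','coaster')
r=finder.cut_out('top','coaster')[0]['region']; Q=W[r]; Q=Q[(Q[:,2]<.01)]
hull=cv2.convexHull((Q[:,:2]*1000).astype(np.float32))[:,0]; print('coaster',circ(hull/1000), cv2.minEnclosingCircle(hull))
```

```text
[ -44.03    3.55   97.36   -0.     78.92 -134.03] [ 0.4917 -0.335   0.3046] 15.525
0.1 (array([ 0.4896, -0.3363,  0.0079]), 40) 0.12955789564472453
0.15 (array([ 0.4898, -0.3361,  0.0077]), 43) 0.17990397969091754
0.2 (array([ 0.4901, -0.3367,  0.0072]), 48) 0.22439976513400628
pull [ 434. -170.] [20. 85.] long axis deg 106.1 z 0.0261 238
pull [426. -61.] [84. 20.] long axis deg 82.8 z 0.0264 238
pull [424.  66.] [104.  30.] long axis deg 83.9 z 0.0261 247
pull [431. 144.] [107.  29.] long axis deg 85.3 z 0.0264 251
pull [ 434. -173.] [19. 84.] long axis deg 105.9 z 0.0231 90
pull [426. -62.] [85. 21.] long axis deg 84.5 z 0.023 130
pull [426.  62.] [107.  28.] long axis deg 80.4 z 0.0229 112
pull [430. 147.] [108.  28.] long axis deg 79.2 z 0.0229 96
coaster (array([0.5258, 0.3422, 0.0573]), 16) ((525.818603515625, 343.1053771972656), 58.702884674072266)
```

Emit:
step_arm --pt "0 0 0 0 0.2 0 1" --pt "0 0 0 0 0.4 0 1" --pt "0 0 0 0 0.6 0 1" --pt "0 0 0 0 0.8 0 1" --pt "0 0 0 0 1 0 1"

```text
t: 16.35
ee_pos: [0.4903, -0.0828, 0.2995]
eef_rot: [179.9, -0.2, 180.0]
contact_force: [-0.3, -0.1, -0.1]
gripper_width: 0.0856
grasp_force: 0.0
```

```bash
cat > st.py <<'E'
from h import *
s=status.state(); print(np.round(s['joints'],2),np.round(s['ee_pos'],4),s['t'])
E
python3 st.py
```

```text
[-2.1300e+01 -9.1400e+00  1.1008e+02  1.0000e-02  7.9280e+01 -1.1127e+02] [ 0.4903 -0.0828  0.2995] 16.35
```

Emit:
step_arm --pt "0 0 0 0 0.2 0 1" --pt "0 0 0 0 0.4 0 1" --pt "0 0 0 0 0.6 0 1" --pt "0 0 0 0 0.8 0 1" --pt "0 0 0 0 1 0.2 1"

```text
t: 16.98
ee_pos: [0.4927, 0.1615, 0.2594]
eef_rot: [180.0, 0.4, -180.0]
contact_force: [1.2, 0.5, 0.1]
gripper_width: 0.0856
grasp_force: 0.0
```

```bash
python3 st.py
```

```text
[  6.93  -5.06 110.57  -0.    74.14 -83.1 ] [0.4927 0.1615 0.2594] 16.975
```

```bash
cat >> h.py <<'E'
def tilt(az,down,roll=0):
    """tool z at azimuth az, `down` deg below horizontal, y horizontal to the left; roll about tool z"""
    a,b=np.radians([az,down]); z=np.array([np.cos(a)*np.cos(b),np.sin(a)*np.cos(b),-np.sin(b)])
    y=np.array([-np.sin(a),np.cos(a),0]); x=np.cross(y,z)
    return R.from_matrix(np.c_[x,y,z])*R.from_rotvec([0,0,np.radians(roll)])
def relR(pos,Rt):
    s=status.state(); R0=R.from_euler('xyz',s['eef_rot'],degrees=True)
    return np.round(np.r_[(R0.inv()*Rt).as_rotvec()/(2*np.pi),R0.inv().apply(np.array(pos)-s['ee_pos'])/.25],4)
E
python3 - <<'E'
from h import *
from scipy.optimize import least_squares
D=np.array([[16.454,106.88,.209,.641,.230],[3.55,100.91,.4917,-.335,.3046],[-9.14,100.94,.4903,-.0828,.2995],[-5.06,105.51,.4927,.1615,.2594]])
r=np.sqrt(D[:,2]**2+D[:,3]**2-.1008**2); q=np.radians(D[:,:2])
f=lambda p:np.r_[p[0]+p[1]*np.sin(q[:,0])+p[2]*np.sin(q[:,1])-r, p[3]+p[1]*np.cos(q[:,0])+p[2]*np.cos(q[:,1])-D[:,4]]
s=least_squares(f,[0,.4,.4,.1]); print(s.x.round(4),s.fun.round(4))
T=tilt(24.3,25); u=T.apply([0,0,1]); print(u)
for k in (.15,0): print(relR(np.array([.528,.349,.055])+u*(.019-k),T), (np.array([.528,.349,.055])+u*(.019-k)).round(3))
E
```

```text
[-0.0022  0.4384  0.57   -0.025 ] [ 0.0008 -0.0017  0.001  -0.0002 -0.0001  0.0001  0.0001 -0.0001]
[ 0.82601189  0.37295867 -0.42261826]
[-0.0383 -0.1767 -0.0599  0.2949  0.5541  0.5946] [0.42 0.3  0.11]
[-0.0383 -0.1767 -0.0599 -0.1993  0.7774  0.8513] [0.544 0.356 0.047]
```

```bash
python3 -c "
from h import *
print(relR([.5,.2,.28],tilt(90,50,180)),relR([.5,.2,.28],tilt(90,90,180)))"
```

```text
[-0.0862  0.0876  0.2393 -0.0298  0.1539 -0.0823] [ 0.0009  0.0007  0.2501 -0.0298  0.1539 -0.0823]
```

Emit:
step_arm --pt "0 0 0.06 -0.03 0.15 -0.08 1" --pt "-0.03 0.03 0.12 -0.03 0.15 -0.08 1" --pt "-0.06 0.06 0.18 -0.03 0.15 -0.08 1" --pt "-0.0862 0.0876 0.2393 -0.03 0.15 -0.08 1" --pt "-0.0862 0.0876 0.2393 -0.03 0.15 -0.08 1" --pt "-0.0862 0.0876 0.2393 -0.03 0.15 -0.08 1" --pt "-0.0862 0.0876 0.2393 -0.03 0.15 -0.08 1" --pt "-0.0862 0.0876 0.2393 -0.03 0.15 -0.08 1" --pt "-0.0862 0.0876 0.2393 -0.03 0.15 -0.08 1" --pt "-0.0862 0.0876 0.2393 -0.03 0.15 -0.08 1" --pt "-0.0862 0.0876 0.2393 -0.03 0.15 -0.08 1" --pt "-0.0862 0.0876 0.2393 -0.03 0.15 -0.08 1"

```text
t: 18.48
ee_pos: [0.499, 0.1973, 0.278]
eef_rot: [-179.6, -39.9, 89.8]
contact_force: [-0.7, -0.2, 0.4]
gripper_width: 0.0854
grasp_force: 0.0
```

```bash
python3 st.py
```

```text
[ -7.34  -5.27 114.96  40.26  79.82 -18.12] [0.499  0.1973 0.278 ] 18.475
```

```bash
cat > kin.py <<'E'
from h import *
from scipy.optimize import least_squares
LO=np.array([-158.93,-51.34,12.03,-87.48,13.55,-162.69])+2; HI=np.array([158.93,127.21,142.37,267.48,161.25,162.69])-2
PAR=dict(r0=-.0022,a=.4384,b=.57,hd=-.025,d=.3,off=.1008,s4=1,s6=1,c=0)
def fk(j,**k):
    p={**PAR,**k}; e=lambda ax,v:R.from_euler(ax,v,degrees=True)
    A=e('z',j[0]); F=A*e('y',j[1]+j[2]); T=F*e('z',p['s4']*j[3])*e('y',j[4])*e('z',p['s6']*j[5]+p['c'])
    w=A.apply([p['r0'],p['off'],p['hd']+p['d']])+(A*e('y',j[1])).apply([0,0,p['a']])+F.apply([0,0,p['b']])
    return w+T.apply([0,0,p['d']]),T
def ik(pos,Rt,j0):
    def f(j):
        x,T=fk(j); return np.r_[(x-pos)*10,(T.inv()*Rt).as_rotvec()*2]
    s=least_squares(f,np.clip(j0,LO,HI),bounds=(LO,HI),x_scale=20)
    return s.x.round(1), np.abs(s.fun).max().round(4)
E
python3 - <<'E'
from kin import *
J=[[63.37,16.454,90.424,0,73.258,-8.592],[-44.03,3.55,97.36,0,78.92,-134.03],[-7.34,-5.27,114.96,40.26,79.82,-18.12],[6.93,-5.06,110.57,0,74.14,-83.1]]
X=[[.209,.641,.230],[.4917,-.335,.3046],[.499,.1973,.278],[.4927,.1615,.2594]]
E=[[-179.865,-.023,161.961],[-179.9,.1,-180],[-179.6,-39.9,89.8],[180,.4,-180]]
for s4 in (1,-1):
  for s6 in (1,-1):
    for c in (0,90,180,270):
      for d in (.2,.25,.3,.35):
        e=[fk(j,s4=s4,s6=s6,c=c,d=d) for j in J]
        er=max((T.inv()*R.from_euler('xyz',q,degrees=True)).magnitude() for (x,T),q in zip(e,E))
        ep=max(np.linalg.norm(x-y) for (x,T),y in zip(e,X))
        if er<.1: print(s4,s6,c,d,er.round(3),ep.round(4))
E
```

```text
Traceback (most recent call last):
AttributeError: 'float' object has no attribute 'round'
```

```bash
cat > fit.py <<'E'
from kin import *
J=[[63.37,16.454,90.424,0,73.258,-8.592],[-44.03,3.55,97.36,0,78.92,-134.03],[-7.34,-5.27,114.96,40.26,79.82,-18.12],[6.93,-5.06,110.57,0,74.14,-83.1]]
X=[[.209,.641,.230],[.4917,-.335,.3046],[.499,.1973,.278],[.4927,.1615,.2594]]
E=[[-179.865,-.023,161.961],[-179.9,.1,-180],[-179.6,-39.9,89.8],[180,.4,-180]]
for s4 in (1,-1):
  for s6 in (1,-1):
    for c in (0,90,180,270):
      e=[fk(j,s4=s4,s6=s6,c=c) for j in J]
      er=max((T.inv()*R.from_euler('xyz',q,degrees=True)).magnitude() for (x,T),q in zip(e,E))
      if er<.1: print(s4,s6,c,'rot err',round(er,3),[(d,round(max(float(np.linalg.norm(fk(j,s4=s4,s6=s6,c=c,d=d)[0]-y)) for j,y in zip(J,X)),4)) for d in np.arange(.1,.4,.02).round(2)])
E
python3 fit.py
```

```text
1 1 90 rot err 0.001 [(np.float64(0.1), 0.1026), (np.float64(0.12), 0.0889), (np.float64(0.14), 0.0753), (np.float64(0.16), 0.0616), (np.float64(0.18), 0.048), (np.float64(0.2), 0.0343), (np.float64(0.22), 0.0208), (np.float64(0.24), 0.0075), (np.float64(0.26), 0.0073), (np.float64(0.28), 0.0206), (np.float64(0.3), 0.0342), (np.float64(0.32), 0.0478), (np.float64(0.34), 0.0615), (np.float64(0.36), 0.0751), (np.float64(0.38), 0.0888), (np.float64(0.4), 0.1024)]
```

```bash
sed -i "s/d=.3,off=.1008,s4=1,s6=1,c=0/d=.25,off=.1008,s4=1,s6=1,c=90/" kin.py
python3 - <<'E'
from kin import *
j0=np.array([-7.34,-5.27,114.96,40.26,79.82,-18.12])
for az in (60,75,90,105):
  for dn in (10,20,30):
    T=tilt(az,dn,180); u=T.apply([0,0,1]); g=np.array([.528,.349,.055]); o=[]
    for k in (.13,0): o+=list(ik(g+u*(.019-k),T,j0))
    print(az,dn,*o)
    if dn>20: continue
    for sg in (-1,1):
      for roll in (0,60,125):
        th=np.radians(roll)*sg; off=-np.sin(th)*.03
        T=tilt(az,dn,180+sg*roll); u=T.apply([0,0,1]); h=np.array([np.sin(np.radians(az)),-np.cos(np.radians(az)),0])
        g=np.array([.656,-.084,.19])+h*off
        print('   pour',sg*roll,*ik(g+u*.019,T,o[0]))
E
```

```text
60 10 [-10.   17.4 140.4 104.1  73.8 -68. ] 0.0324 [  6.9  27.  128.9 120.8  66.4 -69.2] 0.0
   pour 0 [-36.9  25.6 107.7  78.   88.1 -43.6] 0.0
   pour -60 [ -36.6   28.2  103.8   78.2   88.2 -102.4] 0.0
   pour -125 [ -36.3   27.6  102.8   76.    87.7 -160.7] 0.1724
   pour 0 [-36.9  25.6 107.7  78.   88.1 -43.6] 0.0
   pour 60 [-37.2  22.9 111.4  77.8  88.1  15.2] 0.0
   pour 125 [-37.2  23.1 111.2  77.9  88.1  80.3] 0.0
60 20 [ -7.5   7.2 140.4  96.5  61.9 -55. ] 0.0479 [  8.   21.8 129.1 114.6  54.5 -61.9] 0.0
   pour 0 [-35.9  22.1 107.3  70.8  81.8 -39.1] 0.0
   pour -60 [-35.7  24.9 103.5  70.8  82.  -98. ] 0.0
   pour -125 [ -35.5   24.6  103.2   69.9   81.9 -160.7] 0.056
   pour 0 [-35.9  22.1 107.3  70.8  81.8 -39.1] 0.0
   pour 60 [-36.2  19.3 111.1  70.8  81.7  19.9] 0.0
   pour 125 [-36.2  19.5 110.9  70.8  81.7  84.9] 0.0
60 30 [ -3.5  -1.1 139.7  87.   50.9 -40.4] 0.0 [  9.7  17.8 128.1 105.   43.6 -51.3] 0.0
75 10 [-12.6  23.2 130.4  87.6  80.  -63.1] 0.0 [  3.4  30.3 122.9 102.1  72.8 -63.4] 0.0
   pour 0 [-35.6  31.6  98.7  68.8  98.8 -43.7] 0.0
   pour -60 [ -34.9
[... 1955 characters left out ...]
.7  120.1 -160.7] 0.3113
   pour 0 [-30.5  42.9  80.9  52.3 119.2 -48.1] 0.0
   pour 60 [-31.9  40.6  84.5  50.5 119.2   9.9] 0.0
   pour 125 [-31.8  40.7  84.3  50.6 119.2  75. ] 0.0
105 20 [ -7.4  31.1 106.6  60.3  89.3 -51.6] 0.0 [  3.8  34.4 108.2  69.   80.8 -52.8] 0.0
   pour 0 [-29.9  39.4  81.8  46.3 113.  -48.8] 0.0
   pour -60 [ -28.6   41.8   78.    47.7  113.1 -106.9] 0.0
   pour -125 [ -28.2   42.4   76.4   48.6  114.1 -160.7] 0.3504
   pour 0 [-29.9  39.4  81.8  46.3 113.  -48.8] 0.0
   pour 60 [-31.3  37.1  85.4  44.8 113.    9.3] 0.0
   pour 125 [-31.3  37.2  85.2  44.9 113.   74.4] 0.0
105 30 [ -5.1  25.1 107.6  55.   83.1 -46. ] 0.0 [  5.4  30.5 108.8  63.   73.5 -47.9] 0.0
```

```bash
python3 -c "
from h import *
T=tilt(90,20,180);u=T.apply([0,0,1]);print(relR(np.array([.528,.349,.056])-u*.111,T))"
```

```text
[-6.000e-04  8.350e-02 -6.000e-04 -3.270e-01  1.200e-01  6.854e-01]
```

Emit:
step_arm --pt "0 0.0835 0 -0.08 0.06 0.17 1" --pt "0 0.0835 0 -0.16 0.12 0.34 1" --pt "0 0.0835 0 -0.24 0.12 0.51 1" --pt "0 0.0835 0 -0.327 0.12 0.685 1" --pt "0 0.0835 0 -0.327 0.12 0.685 1" --pt "0 0.0835 0 -0.327 0.12 0.685 1"

```text
t: 19.23
ee_pos: [0.5292, 0.2444, 0.096]
eef_rot: [-179.6, -70.0, 89.6]
contact_force: [0.1, 0.7, -0.5]
gripper_width: 0.0855
grasp_force: 0.0
```

```bash
python3 -c "
from h import *
T=tilt(90,20,180);u=T.apply([0,0,1]);print(relR(np.array([.528,.349,.056])+u*.019,T),status.state()['joints'].round(1))
p,d=shot('scene','cup.png');cv2.imwrite('pics/cupc.png',cv2.resize(p[80:280,200:440,::-1],None,fx=3,fy=3))
p,d=shot('top');W=world('top',d);P=box(W,(.528,.349),.05,.076,.092);print(circ(P))"
```

```text
[-2.000e-04 -1.000e-04 -4.000e-04 -7.800e-03 -4.300e-03  5.238e-01] [ -9.9  24.3 117.5  69.9  80.3 -51.7]
(array([0.5276, 0.3491, 0.0309]), 65)
```

View pics/cupc.png

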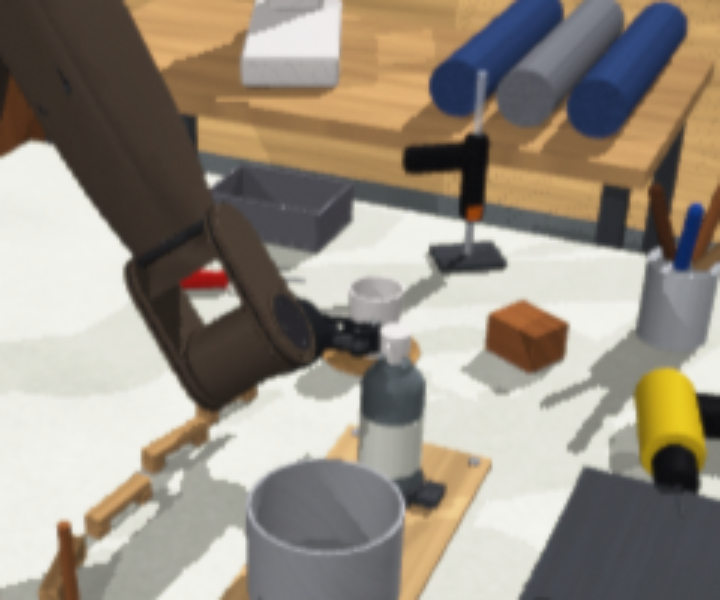

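The gripper sits beside the cup (crop ~(350,330)), lined up with it. Advance and grip.

Emit:
step_arm --pt "0 0 0 -0.006 -0.004 0.12 1" --pt "0 0 0 -0.006 -0.004 0.24 1" --pt "0 0 0 -0.006 -0.004 0.36 1" --pt "0 0 0 -0.006 -0.004 0.46 1" --pt "0 0 0 -0.006 -0.004 0.524 1" --pt "0 0 0 -0.006 -0.004 0.524 1" --pt "0 0 0 -0.006 -0.004 0.524 0.6" --pt "0 0 0 -0.006 -0.004 0.524 0.4" --pt "0 0 0 -0.006 -0.004 0.524 0" --pt "0 0 0 -0.006 -0.004 0.524 -0.5" --pt "0 0 0 -0.006 -0.004 0.524 -1" --pt "0 0 0 -0.006 -0.004 0.524 -1"

```text
t: 20.82
ee_pos: [0.5273, 0.3667, 0.049]
eef_rot: [-179.2, -70.2, 89.2]
contact_force: [-1.4, -3.3, 5.0]
gripper_width: 0.0607
grasp_force: 63.7
```

Run:
```python
from kin import *
s=status.state(); p=s['ee_pos']; T=tilt(90,20,180)
for q in ([p[0],p[1],.10],[p[0],p[1],.29]): print(relR(q,T),ik(np.array(q),T,s['joints']))
j=s['joints']
for q in ([.56,.2,.29],[.6,.05,.29],[.631,-.066,.29]): print(np.array(q),ik(np.array(q),T,j))
P,d=shot('top');W=world('top',d);Q=box(W,(.528,.349),.05,.076,.092);print(circ(Q))
```

```text
[-1.000e-04 -4.000e-04 -8.000e-04  1.918e-01 -1.000e-03 -6.920e-02] (array([  3.3,  23.6, 117.1,  79.5,  72.6, -48.5]), np.float64(0.0))
[-1.000e-04 -4.000e-04 -8.000e-04  9.066e-01 -4.800e-03 -3.272e-01] (array([  3.3,   5.6, 114.4,  74. ,  77.4, -27.7]), np.float64(0.0))
[0.56 0.2  0.29] (array([-13.9,   7.8, 112. ,  65.8,  91.5, -32.6]), np.float64(0.0))
[0.6  0.05 0.29] (array([-26.4,  15.9, 102.4,  59.3, 101.8, -36.4]), np.float64(0.0))
[ 0.631 -0.066  0.29 ] (array([-33.8,  24.4,  91.5,  55.5, 108.7, -37.9]), np.float64(0.0))
(array([0.5283, 0.3392, 0.0398]), 97)
```

Emit:
step_arm --pt "0 0 0 0.05 0 -0.018 -1" --pt "0 0 0 0.15 0 -0.054 -1" --pt "0 0 0 0.3 0 -0.108 -1" --pt "0 0 0 0.45 0 -0.162 -1" --pt "0 0 0 0.6 0 -0.217 -1" --pt "0 0 0 0.75 0 -0.271 -1" --pt "0 0 0 0.907 0 -0.327 -1" --pt "0 0 0 0.907 0 -0.327 -1"

```text
t: 21.88
ee_pos: [0.5291, 0.3677, 0.2928]
eef_rot: [179.7, -70.0, 90.2]
contact_force: [1.0, 0.3, -1.9]
gripper_width: 0.0606
grasp_force: 64.7
```

Run:
```python
from h import *
T=tilt(90,20,180)
print(relR([.58,.15,.295],T)); print(relR([.631,-.066,.295],T),status.state()['ee_pos'])
P,d=shot('scene');W=world('scene',d);Q=box(W,(.53,.35),.06,.24,.36);print(Q.min(0),Q.max(0))
```

```text
[ 3.000e-04  0.000e+00  2.000e-04 -2.900e-01  2.046e-01 -8.210e-01]
[ 3.0000e-04  0.0000e+00  2.0000e-04 -5.8580e-01  4.0960e-01 -1.6325e+00] [0.52907242 0.36771254 0.29281962]
[0.50653062 0.29824393 0.24458205] [0.57014618 0.38753818 0.33341711]
```

Cup is held and lifted. Carry it to the pot in two legs.

Emit:
step_arm --pt "0 0 0 -0.04 0.03 -0.12 -1" --pt "0 0 0 -0.09 0.06 -0.25 -1" --pt "0 0 0 -0.15 0.1 -0.42 -1" --pt "0 0 0 -0.21 0.145 -0.59 -1" --pt "0 0 0 -0.27 0.19 -0.76 -1" --pt "0 0 0 -0.324 0.225 -0.9 -1"

```text
t: 22.68
ee_pos: [0.5837, 0.1268, 0.2862]
eef_rot: [-178.2, -70.0, 88.2]
contact_force: [0.8, 0.6, -1.4]
gripper_width: 0.0608
grasp_force: 65.4
```

Emit:
step_arm --pt "0 0 0 -0.07 0.05 -0.2 -1" --pt "0 0 0 -0.14 0.1 -0.4 -1" --pt "0 0 0 -0.21 0.15 -0.58 -1" --pt "0 0 0 -0.26 0.185 -0.73 -1" --pt "0 0 0 -0.26 0.185 -0.73 -1" --pt "0 0 0 -0.26 0.185 -0.73 -1"

```text
t: 23.42
ee_pos: [0.6297, -0.0648, 0.2879]
eef_rot: [-178.4, -70.1, 88.4]
contact_force: [-0.1, 0.8, -2.2]
gripper_width: 0.0601
grasp_force: 65.3
```

Run:
```python
from kin import *
s=status.state();print(s['ee_pos'],s['t']); j=s['joints']
for dn,roll,z in ((20,0,.2),(5,40,.195),(5,80,.195),(5,110,.195),(5,135,.2)):
    T=tilt(90,dn,180+roll); u=T.apply([0,0,1]); th=np.radians(roll)
    g=np.array([.656-np.sin(th)*.03,-.084,z])
    j,e=ik(g+u*.019,T,j); print(dn,roll,relR(g+u*.019,T),j,e)
```

```text
[ 0.62968325 -0.06476588  0.28791671] 23.425
20 0 [-4.000e-04 -3.000e-04 -1.500e-03 -3.560e-01  1.089e-01  1.230e-01] [-32.7  33.2  90.   54.5 103.7 -43.6] 0.0
5 40 [ 0.0142  0.0397  0.1089 -0.3559  0.0318  0.1274] [-34.4  36.9  92.3  62.7 112.4  -6.3] 0.0
5 80 [ 0.0286  0.0345  0.2193 -0.3563 -0.0092  0.1275] [-34.9  36.   93.8  62.2 112.5  33. ] 0.0
5 110 [ 0.0394  0.0279  0.3021 -0.3562 -0.0038  0.1275] [-34.8  36.1  93.6  62.2 112.5  63.1] 0.0
5 135 [ 0.0484  0.0204  0.3709 -0.3371  0.0239  0.1206] [-34.5  36.3  92.6  62.8 112.6  89. ] 0.0
```

Emit:
step_arm --pt "0 0 0 -0.15 0.08 0.05 -1" --pt "0 0 0 -0.3 0.08 0.1 -1" --pt "0.007 0.02 0.055 -0.37 0.06 0.125 -1" --pt "0.0142 0.0397 0.1089 -0.38 0.01 0.13 -1" --pt "0.018 0.038 0.135 -0.38 0 0.13 -1" --pt "0.022 0.037 0.163 -0.38 -0.02 0.13 -1" --pt "0.0286 0.0345 0.2193 -0.38 -0.03 0.13 -1" --pt "0.0286 0.0345 0.2193 -0.38 -0.03 0.13 -1" --pt "0.031 0.033 0.24 -0.38 -0.03 0.13 -1" --pt "0.034 0.031 0.26 -0.38 -0.03 0.13 -1" --pt "0.037 0.029 0.28 -0.38 -0.03 0.13 -1" --pt "0.0394 0.0279 0.3021 -0.38 -0.03 0.13 -1" --pt "0.042 0.026 0.325 -0.38 -0.02 0.13 -1" --pt "0.045 0.023 0.35 -0.37 -0.01 0.127 -1" --pt "0.0484 0.0204 0.3709 -0.36 0 0.12 -1" --pt "0.0484 0.0204 0.3709 -0.36 0 0.12 -1" --pt "0.0484 0.0204 0.3709 -0.36 0 0.12 -1" --pt "0.0484 0.0204 0.3709 -0.36 0 0.12 -1" --pt "0.0484 0.0204 0.3709 -0.36 0 0.12 -1"

```text
t: 25.8
ee_pos: [0.6297, -0.0678, 0.1952]
eef_rot: [-97.1, 44.6, -5.0]
contact_force: [0.5, -0.3, -0.8]
gripper_width: 0.0605
grasp_force: 65.4
```

Run:
```python
from h import *
s=status.state();print(s['ee_pos'],s['t'])
p,d=shot('scene'); q,d=shot('top')
cv2.imwrite('pics/pour.png',np.hstack([cv2.resize(p[150:330,220:400,::-1],(400,400)),cv2.resize(q[110:230,220:340,::-1],(400,400))]))
```

```text
[ 0.62965042 -0.06775246  0.195245  ] 25.8
```

View pics/pour.png

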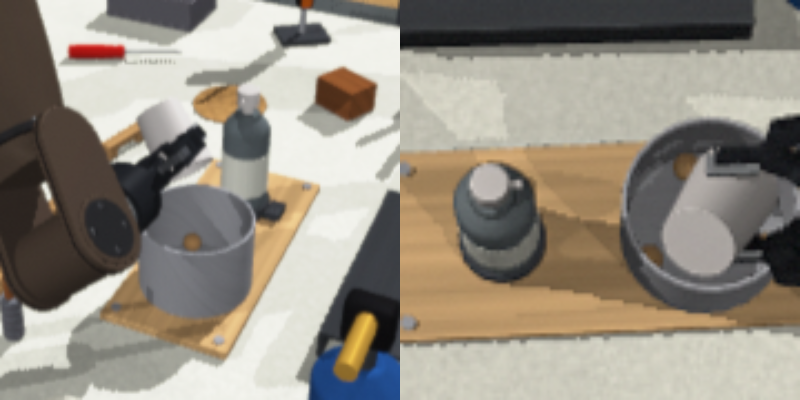

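Balls lie in the pot in both views, and the cup's foot faces up at top crop (700,240). Now I lift, roll back upright and check the cup's inside.

```bash
python3 -c "
from h import *
T=tilt(90,20,180);print(relR([.63,-.066,.29],T))"
```

```text
[-0.0486 -0.0203 -0.3718 -0.2654 -0.2691 -0.0261]
```

Emit:
step_arm --pt "0 0 0 -0.1 -0.1 0 -1" --pt "0 0 0 -0.2 -0.2 0 -1" --pt "-0.02 -0.01 -0.15 -0.265 -0.269 -0.026 -1" --pt "-0.0486 -0.0203 -0.3718 -0.265 -0.269 -0.026 -1" --pt "-0.0486 -0.0203 -0.3718 -0.265 -0.269 -0.026 -1" --pt "-0.0486 -0.0203 -0.3718 -0.265 -0.269 -0.026 -1" --pt "-0.0486 -0.0203 -0.3718 -0.265 -0.269 -0.026 -1" --pt "-0.0486 -0.0203 -0.3718 -0.265 -0.269 -0.026 -1" --pt "-0.0486 -0.0203 -0.3718 -0.265 -0.269 -0.026 -1" --pt "-0.0486 -0.0203 -0.3718 -0.265 -0.269 -0.026 -1" --pt "-0.0486 -0.0203 -0.3718 -0.265 -0.269 -0.026 -1" --pt "-0.0486 -0.0203 -0.3718 -0.265 -0.269 -0.026 -1" --pt "-0.0486 -0.0203 -0.3718 -0.265 -0.269 -0.026 -1" --pt "-0.0486 -0.0203 -0.3718 -0.265 -0.269 -0.026 -1" --pt "-0.0486 -0.0203 -0.3718 -0.265 -0.269 -0.026 -1" --pt "-0.0486 -0.0203 -0.3718 -0.265 -0.269 -0.026 -1" --pt "-0.0486 -0.0203 -0.3718 -0.265 -0.269 -0.026 -1"

```text
t: 28.02
ee_pos: [0.6301, -0.066, 0.2899]
eef_rot: [-179.7, -70.0, 89.7]
contact_force: [0.7, -0.6, -0.9]
gripper_width: 0.0605
grasp_force: 65.4
```

```bash
python3 -c "
from h import *
T=tilt(90,20,180);print(relR([.59,.12,.29],T),relR([.528,.36,.29],T),status.state()['ee_pos'],status.state()['joints'].round(1))"
```

```text
[-0.000e+00 -0.000e+00 -3.000e-04  2.545e-01 -1.606e-01  6.990e-01] [-0.0000e+00 -0.0000e+00 -3.0000e-04  5.8220e-01 -4.0910e-01  1.6012e+00] [ 0.63006899 -0.06598279  0.28985762] [-33.8  24.6  91.2  55.6 108.8 -37.7]
```

Emit:
step_arm --pt "0 0 0 0.07 -0.045 0.18 -1" --pt "0 0 0 0.14 -0.09 0.36 -1" --pt "0 0 0 0.21 -0.13 0.54 -1" --pt "0 0 0 0.2545 -0.16 0.7 -1" --pt "0 0 0 0.32 -0.21 0.87 -1" --pt "0 0 0 0.364 -0.25 1 -1"

```text
t: 28.78
ee_pos: [0.5668, 0.2019, 0.29]
eef_rot: [-179.7, -70.0, 89.8]
contact_force: [0.2, 0.1, -1.6]
gripper_width: 0.0608
grasp_force: 65.4
```

```bash
python3 -c "
from h import *
T=tilt(90,20,180);print(relR([.527,.3635,.20],T),relR([.527,.3635,.055],T),status.state()['ee_pos'])"
```

```text
[-2.000e-04 -0.000e+00 -2.000e-04 -1.176e-01 -1.584e-01  7.310e-01] [-2.000e-04 -0.000e+00 -2.000e-04 -6.627e-01 -1.575e-01  9.292e-01] [0.5668401  0.20185254 0.2900427 ]
```

Emit:
step_arm --pt "0 0 0 -0.03 -0.05 0.2 -1" --pt "0 0 0 -0.06 -0.1 0.4 -1" --pt "0 0 0 -0.09 -0.15 0.6 -1" --pt "0 0 0 -0.1176 -0.158 0.731 -1" --pt "0 0 0 -0.1176 -0.158 0.731 -1" --pt "0 0 0 -0.1176 -0.158 0.731 -1"

```text
t: 29.52
ee_pos: [0.5287, 0.3615, 0.2005]
eef_rot: [180.0, -70.0, 90.0]
contact_force: [0.1, 0.1, -0.9]
gripper_width: 0.0605
grasp_force: 65.4
```

Run:
```python
from h import *
T=tilt(90,20,180);print(relR([.527,.3635,.055],T),status.state()['ee_pos'])
p,d=shot('top'); W=world('top',d); P=box(W,(.527,.345),.06,.2,.25); print(circ(P),np.median(P[:,2]))
print([(np.round(r['point'],3).tolist(),round(r['score'],2)) for r in finder.search_frame('top','knob1')])
P=box(W,(.527,.345),.02,.1,.3); print(np.percentile(P[:,2],[5,50,95]))
cv2.imwrite('pics/back.png',np.hstack([cv2.resize(p[180:280,100:200,::-1],(400,400)),cv2.resize(p[130:220,270:360,::-1],(400,400))]))
```

```text
[ 1.000e-04 -1.000e-04 -0.000e+00 -5.441e-01 -6.700e-03  2.063e-01] [0.52867181 0.36151603 0.20046406]
(array([0.5279, 0.3307, 0.0421]), 417) 0.22739105764321565
[([0.703, -0.069, 0.038], 0.6), ([0.49, 0.346, 0.0], 0.54), ([0.675, -0.124, 0.04], 0.51), ([0.702, -0.121, 0.053], 0.47), ([0.685, -0.104, 0.039], 0.36)]
[0.15699408 0.1607711  0.16417941]
```

View pics/back.png

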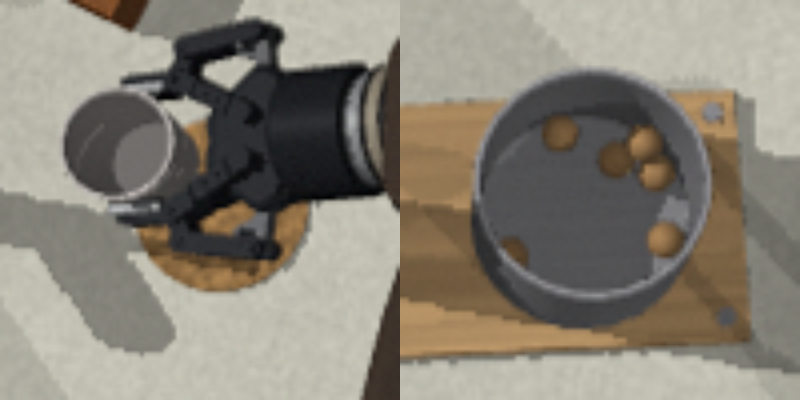

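The left half shows the cup empty and upright in the grip. The right half shows six balls in the pot. Lower it onto the coaster.

Emit:
step_arm --pt "0 0 0 -0.12 -0.006 0.05 -1" --pt "0 0 0 -0.24 -0.006 0.095 -1" --pt "0 0 0 -0.36 -0.006 0.14 -1" --pt "0 0 0 -0.46 -0.006 0.175 -1" --pt "0 0 0 -0.53 -0.006 0.201 -1" --pt "0 0 0 -0.55 -0.006 0.208 -1" --pt "0 0 0 -0.55 -0.006 0.208 -1" --pt "0 0 0 -0.55 -0.006 0.208 -1"

```text
t: 30.62
ee_pos: [0.5275, 0.3635, 0.0542]
eef_rot: [179.7, -70.0, 90.3]
contact_force: [-0.4, 0.1, -1.2]
gripper_width: 0.0604
grasp_force: 65.5
```

Emit:
step_arm --pt "0 0 0 -0.012 0 0.004 -1" --pt "0 0 0 -0.016 0 0.006 -1" --pt "0 0 0 -0.016 0 0.006 -1"

```text
t: 31.0
ee_pos: [0.5267, 0.3638, 0.049]
eef_rot: [-180.0, -70.0, 90.0]
contact_force: [-0.4, -1.0, 0.3]
gripper_width: 0.0607
grasp_force: 65.5
```

Emit:
step_arm --pt "0 0 0 -0.005 0 0.002 -1" --pt "0 0 0 -0.007 0 0.003 -1" --pt "0 0 0 -0.007 0 0.003 -1"

```text
t: 31.38
ee_pos: [0.5269, 0.3641, 0.049]
eef_rot: [180.0, -70.3, 90.1]
contact_force: [-2.1, -3.4, 8.0]
gripper_width: 0.0604
grasp_force: 65.4
```

Emit:
step_arm --pt "0 0 0 0 0 0 -0.3" --pt "0 0 0 0 0 0 0.5" --pt "0 0 0 0 0 0 1" --pt "0 0 0 0 0 0 1" --pt "0 0 0 0 0 -0.1 1" --pt "0 0 0 0 0 -0.25 1" --pt "0 0 0 0 0 -0.4 1" --pt "0 0 0 0 0 -0.54 1" --pt "0 0 0 0.3 0 -0.6 1" --pt "0 0 0 0.55 0 -0.65 1" --pt "0 0 0 0.55 0 -0.65 1"

```text
t: 32.75
ee_pos: [0.5281, 0.2583, 0.2361]
eef_rot: [178.6, -70.0, 91.3]
contact_force: [-0.2, 1.0, -0.4]
gripper_width: 0.0858
grasp_force: 0.0
```

Run:
```python
from h import *
print(status.state()['ee_pos'],status.state()['joints'].round(1))
for cam in ('top','scene'):
    p,d=shot(cam); W=world(cam,d); P=box(W,(.527,.345),.05,.076,.092); print(circ(P))
    if cam=='top':
        r=finder.search_frame('top','pull1'); print([(np.round(x['point'],3).tolist(),round(x['score'],2)) for x in r])
        for k in finder.cut_out('top','pull1'):
            v,u=np.nonzero(k['region']); Q=W[k['region']]; Q=Q[(Q[:,2]>.02)&(Q[:,2]<.032)]
            if len(Q)<30: continue
            m,sz,a=cv2.minAreaRect((Q[:,:2]*1000).astype(np.float32)); print(np.round(m),np.round(sz),round(a+(90 if sz[0]<sz[1] else 0),1),round(k['score'],2))
    pulls(W,[(.434,-.171),(.426,-.06),(.423,.053),(.43,.155)])
```

```text
[0.52814826 0.25825289 0.23609934] [ -8.4   9.1 117.3  69.1  84.6 -37.3]
(array([0.5279, 0.3473, 0.031 ]), 71)
[([0.427, -0.062, 0.026], 0.78), ([0.433, 0.165, 0.025], 0.62), ([0.432, -0.167, 0.026], 0.47), ([0.676, -0.126, 0.036], 0.34)]
[427. -60.] [80. 19.] 83.4 0.81
[433. 164.] [69. 20.] 76.7 0.57
[ 434. -170.] [19. 83.] 106.0 0.56
pull [ 434. -170.] [20. 84.] long axis deg 105.9 z 0.0263 238
pull [426. -61.] [84. 20.] long axis deg 82.7 z 0.026 237
pull? (0.423, 0.053) 0
pull [433. 163.] [71. 20.] long axis deg 75.8 z 0.0263 198
(array([0.5286, 0.3466, 0.0319]), 34)
pull [ 435. -173.] [19. 82.] long axis deg 104.9 z 0.0233 91
pull [427. -64.] [86. 23.] long axis deg 81.4 z 0.0228 131
pull [426.  65.] [103.  26.] long axis deg 78.6 z 0.0227 115
pull [431. 145.] [107.  27.] long axis deg 76.0 z 0.0227 96
```

Run:
```python
from kin import *
j=status.state()['joints']; D=lambda yaw:R.from_euler('xyz',[180,0,yaw],degrees=True)
print(relR([.5,.05,.25],D(90)))
for x,y,th in ((.434,-.170,106),(.426,-.061,82.8),(.424,.055,75),(.432,.15,80)):
    for z in (.008,.2): print(x,y,z,*ik(np.array([x,y,z]),D(th),j))
print(ik(np.array([.64,-.084,.075]),D(90),j),ik(np.array([.64,-.084,.2]),D(90),j))
```

```text
[-4.000e-04 -1.943e-01 -2.000e-04 -2.097e-01 -1.036e-01 -8.097e-01]
0.434 -0.17 0.008 [-33.9   7.  127.9  -0.   45.1 -49.9] 0.0
0.434 -0.17 0.2 [-33.9  -9.7 121.    0.   68.7 -49.9] 0.0
0.426 -0.061 0.008 [-21.7   2.5 132.7  -0.   44.7 -14.5] 0.0
0.426 -0.061 0.2 [-21.7 -15.  125.4   0.   69.6 -14.5] 0.0
0.424 0.055 0.008 [ -6.2   2.2 133.1  -0.   44.7   8.8] 0.0
0.424 0.055 0.2 [ -6.2 -15.5 125.8   0.   69.7   8.8] 0.0
0.432 0.15 0.008 [  6.4   5.9 129.1  -0.   45.   16.4] 0.0
0.432 0.15 0.2 [  6.4 -11.  122.1  -0.   68.9  16.4] 0.0
(array([-16.5,  21.4, 101.3,  -0. ,  57.3, -16.5]), np.float64(0.0)) (array([-16.5,  14. ,  96.6,   0. ,  69.4, -16.5]), np.float64(0.0))
```

All reachable.

Emit:
step_arm --pt "0 -0.03 0 0 -0.03 -0.2 1" --pt "0 -0.06 0 -0.05 -0.06 -0.4 1" --pt "0 -0.09 0 -0.1 -0.1 -0.6 1" --pt "0 -0.12 0 -0.15 -0.104 -0.7 1" --pt "0 -0.15 0 -0.2 -0.104 -0.8 1" --pt "0 -0.1943 0 -0.21 -0.104 -0.81 1" --pt "0 -0.1943 0 -0.21 -0.104 -0.81 1" --pt "0 -0.1943 0 -0.21 -0.104 -0.81 1"

```text
t: 33.95
ee_pos: [0.4996, 0.051, 0.2487]
eef_rot: [-179.7, -0.1, 90.2]
contact_force: [-1.1, -1.1, -0.5]
gripper_width: 0.0852
grasp_force: 0.0
```

Run:
```python
from h import *
D=lambda yaw:R.from_euler('xyz',[180,0,yaw],degrees=True)
print(status.state()['ee_pos'],status.state()['eef_rot'],relR([.434,-.170,.15],D(106)))
```

```text
[0.4996029  0.05096475 0.24869537] [-1.79687531e+02 -1.27920283e-01  9.01500608e+01] [-8.000e-04 -5.000e-04 -4.400e-02 -8.840e-01 -2.626e-01  3.942e-01]
```

Emit:
step_arm --pt "0 0 -0.02 -0.22 -0.06 0.05 1" --pt "0 0 -0.044 -0.44 -0.13 0.15 1" --pt "0 0 -0.044 -0.66 -0.2 0.25 1" --pt "0 0 -0.044 -0.884 -0.262 0.39 1" --pt "0 0 -0.044 -0.884 -0.262 0.39 1" --pt "0 0 -0.044 -0.884 -0.262 0.55 1" --pt "0 0 -0.044 -0.884 -0.262 0.75 1" --pt "0 0 -0.044 -0.884 -0.262 0.9 1" --pt "0 0 -0.044 -0.884 -0.262 0.955 1" --pt "0 0 -0.044 -0.884 -0.262 0.955 0" --pt "0 0 -0.044 -0.884 -0.262 0.955 -1" --pt "0 0 -0.044 -0.884 -0.262 0.955 -1" --pt "0 0 -0.044 -0.884 -0.262 0.955 -1" --pt "0 0 -0.044 -0.884 -0.262 0.955 -1"

```text
t: 35.7
ee_pos: [0.4362, -0.1716, 0.014]
eef_rot: [179.9, 0.1, 105.8]
contact_force: [0.3, 0.5, 6.4]
gripper_width: 0.0182
grasp_force: 60.9
```

Run:
```python
from kin import *
D=lambda yaw:R.from_euler('xyz',[180,0,yaw],degrees=True)
s=status.state(); print(s['ee_pos'],s['joints'].round(1))
for q in ([.434,-.170,.18],[.674,-.084,.18],[.674,-.084,.075]): print(relR(q,D(106)))
p,d=shot('top'); W=world('top',d)
m=((W[...,2]>.019)&(W[...,2]<.032)&(W[...,0]>.36)&(W[...,0]<.5)&(abs(W[...,1])<.25)).astype(np.uint8)
n,l=cv2.connectedComponents(m,connectivity=4)
for i in range(1,n):
    Q=W[l==i]
    if len(Q)>60:
        c,sz,a=cv2.minAreaRect((Q[:,:2]*1000).astype(np.float32)); print(np.round(c),np.round(sz),round(a+(90 if sz[0]<sz[1] else 0),1))
```

```text
[ 0.43621749 -0.17164134  0.01402745] [-3.390e+01  8.200e+00  1.263e+02  1.000e-01  4.540e+01 -4.980e+01]
[ 3.000e-04  2.000e-04 -5.000e-04  7.900e-03 -5.400e-03 -6.639e-01]
[ 3.000e-04  2.000e-04 -5.000e-04  7.690e-02  1.012e+00 -6.620e-01]
[ 3.0000e-04  2.0000e-04 -5.0000e-04  7.7400e-02  1.0112e+00 -2.4200e-01]
[432. 156.] [84. 20.] 76.0
[423.  55.] [83. 20.] 74.5
[426. -61.] [84. 20.] 82.5
```

Emit:
step_arm --pt "0 0 0 0 0 -0.2 -1" --pt "0 0 0 0 0 -0.45 -1" --pt "0 0 0 0 0 -0.66 -1" --pt "0 0 0 0.02 0.2 -0.66 -1" --pt "0 0 0 0.04 0.4 -0.66 -1" --pt "0 0 0 0.05 0.6 -0.66 -1" --pt "0 0 0 0.06 0.8 -0.66 -1" --pt "0 0 0 0.077 0.98 -0.66 -1" --pt "0 0 0 0.077 0.98 -0.66 -1" --pt "0 0 0 0.077 0.98 -0.5 -1" --pt "0 0 0 0.077 0.98 -0.35 -1" --pt "0 0 0 0.077 0.98 -0.24 -1" --pt "0 0 0 0.077 0.98 -0.24 -1" --pt "0 0 0 0.077 0.98 -0.24 -0.2" --pt "0 0 0 0.077 0.98 -0.24 -0.1" --pt "0 0 0 0.077 0.98 -0.24 -0.1" --pt "0 0 0 0.077 0.98 -0.4 -0.1" --pt "0 0 0 0.077 0.98 -0.66 -0.1"

```text
t: 38.0
ee_pos: [0.6638, -0.0852, 0.1735]
eef_rot: [-179.7, -0.2, 105.8]
contact_force: [1.0, -0.5, -0.8]
gripper_width: 0.0384
grasp_force: 0.0
```

```bash
cat > nx.py <<'E'
import sys
from h import *
D=lambda yaw:R.from_euler('xyz',[180,0,yaw],degrees=True)
s=status.state(); print(s['ee_pos'],s['eef_rot'],s['t'],s['gripper_width'])
p,d=shot('top','t%d.png'%int(s['t'])); W=world('top',d)
m=((W[...,2]>.019)&(W[...,2]<.032)&(W[...,0]>.34)&(W[...,0]<.56)&(abs(W[...,1])<.25)).astype(np.uint8)
n,l=cv2.connectedComponents(m,connectivity=4)
for i in range(1,n):
    Q=W[l==i]
    if len(Q)>60:
        c,sz,a=cv2.minAreaRect((Q[:,:2]*1000).astype(np.float32)); th=a+(90 if sz[0]<sz[1] else 0)
        print(np.round(c),np.round(sz),round(th,1),relR([c[0]/1000,c[1]/1000,.012],D(th)))
P=box(W,(.656,-.084),.058,.018,.2); print('pot max z',np.percentile(P[:,2],98) if len(P) else None)
E
python3 nx.py
```

```text
[ 0.66383227 -0.08523719  0.17352546] [-179.72129756   -0.22999174  105.83395166] 38.0 0.03836430251349981
[432. 157.] [84. 20.] 75.7 [ 2.2000e-03  5.0000e-04  8.3700e-02  1.2003e+00 -6.5830e-01  6.8470e-01]
[431.  84.] [22. 20.] 75.5 [ 2.200e-03  5.000e-04  8.420e-02  9.234e-01 -7.394e-01  6.855e-01]
pot max z None
```

```bash
cat > go.py <<'E'
import sys
from h import *
D=lambda yaw:R.from_euler('xyz',[180,0,yaw],degrees=True)
x,y,z,th=map(float,sys.argv[1:]); print(relR([x,y,z],D(th)),status.state()['ee_pos'])
E
python3 go.py .426 -.061 .012 82.6
```

```text
[ 2.100e-03  6.000e-04  6.460e-02  3.695e-01 -9.181e-01  6.870e-01] [ 0.66967109 -0.08664085  0.18715061]
```

Emit:
step_arm --pt "0 0 0.02 0.07 -0.18 0 0.3" --pt "0 0 0.04 0.15 -0.37 0 1" --pt "0 0 0.0646 0.22 -0.55 0 1" --pt "0 0 0.0646 0.3 -0.74 0 1" --pt "0 0 0.0646 0.37 -0.918 0.05 1" --pt "0 0 0.0646 0.37 -0.918 0.2 1" --pt "0 0 0.0646 0.37 -0.918 0.35 1" --pt "0 0 0.0646 0.37 -0.918 0.5 1" --pt "0 0 0.0646 0.37 -0.918 0.63 1" --pt "0 0 0.0646 0.37 -0.918 0.695 1" --pt "0 0 0.0646 0.37 -0.918 0.695 1" --pt "0 0 0.0646 0.37 -0.918 0.695 0" --pt "0 0 0.0646 0.37 -0.918 0.695 -1" --pt "0 0 0.0646 0.37 -0.918 0.695 -1" --pt "0 0 0.0646 0.37 -0.918 0.695 -1" --pt "0 0 0.0646 0.37 -0.918 0.695 -1"

```text
t: 40.05
ee_pos: [0.4202, -0.0595, 0.0021]
eef_rot: [179.9, -0.0, 82.6]
contact_force: [0.4, -0.1, 4.4]
gripper_width: 0.0186
grasp_force: 59.1
```

```bash
python3 go.py .64 -.084 .18 82.6; python3 nx.py
```

```text
[ 2.000e-04 -1.000e-04 -1.000e-04  1.650e-02  8.853e-01 -7.104e-01] [ 0.42022616 -0.05945494  0.00212644]
[ 0.42022616 -0.05945494  0.00212644] [ 1.79932276e+02 -2.90490585e-02  8.25793563e+01] 40.05 0.018618565631977675
[432. 156.] [84. 20.] 76.1 [ 2.00e-04 -1.00e-04  1.80e-02  8.61e-01 -6.60e-02 -3.90e-02]
[423.  55.] [83. 20.] 74.5 [ 2.000e-04 -1.000e-04  2.260e-02  4.555e-01 -4.680e-02 -3.920e-02]
pot max z 0.05579498002425769
```

Emit:
step_arm --pt "0 0 0 0 0 -0.2 -1" --pt "0 0 0 0 0 -0.45 -1" --pt "0 0 0 0 0 -0.71 -1" --pt "0 0 0 0 0.2 -0.71 -1" --pt "0 0 0 0.01 0.4 -0.71 -1" --pt "0 0 0 0.015 0.6 -0.71 -1" --pt "0 0 0 0.017 0.8 -0.71 -1" --pt "0 0 0 0.017 0.9 -0.71 -1" --pt "0 0 0 0.017 0.9 -0.71 -1" --pt "0 0 0 0.017 0.9 -0.71 -1" --pt "0 0 0 0.017 0.9 -0.55 -1" --pt "0 0 0 0.017 0.9 -0.42 -1" --pt "0 0 0 0.017 0.9 -0.32 -1" --pt "0 0 0 0.017 0.9 -0.32 -1" --pt "0 0 0 0.017 0.9 -0.32 -0.2" --pt "0 0 0 0.017 0.9 -0.32 -0.1" --pt "0 0 0 0.017 0.9 -0.32 -0.1" --pt "0 0 0 0.017 0.9 -0.5 -0.1" --pt "0 0 0 0.017 0.9 -0.71 -0.1" --pt "0 0 0 0.017 0.9 -0.71 -0.1"

```text
t: 42.6
ee_pos: [0.6468, -0.0852, 0.1863]
eef_rot: [179.3, 0.1, 82.6]
contact_force: [0.2, 0.2, 0.7]
gripper_width: 0.0383
grasp_force: 0.0
```

```bash
python3 nx.py; python3 go.py .423 .055 .012 74.5;  python3 -c "
from h import *
s=[f for f in __import__('os').listdir('pics') if f.startswith('t4')];print(s)
p,d=shot('scene');W=world('scene',d)
cv2.imwrite('pics/s2.png',cv2.resize(p[180:330,180:380,::-1],None,fx=3.5,fy=3.5))"
```

```text
[ 0.64678298 -0.08516954  0.18628975] [1.79287439e+02 6.34418324e-02 8.25850487e+01] 42.6 0.03834817587943649
[432. 156.] [84. 20.] 75.6 [ 0.001  -0.      0.0193  0.8464 -0.9747  0.6763]
[431.  82.] [27. 20.] 75.4 [ 0.001  -0.      0.02    0.5503 -0.94    0.6766]
pot max z None
[ 0.001  -0.      0.0225  0.4396 -0.957   0.6766] [ 0.64497517 -0.08467009  0.18272028]
['t40.png', 't42.png']
```

View pics/s2.png

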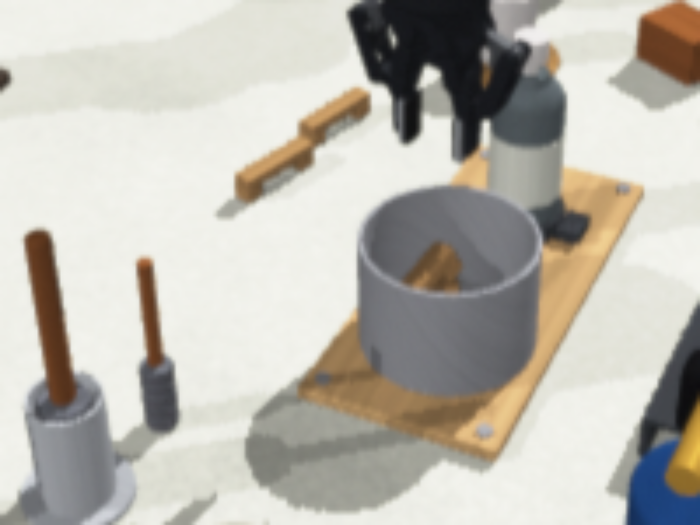

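Two pulls are in the pot (crop ~(435,265)); two remain at (275,170) and (335,115). Next is the third.

Emit:
step_arm --pt "0 0 0.01 0.03 -0.2 0 -0.1" --pt "0 0 0.0225 0.12 -0.4 0 0.5" --pt "0 0 0.0225 0.22 -0.6 0 1" --pt "0 0 0.0225 0.34 -0.8 0 1" --pt "0 0 0.0225 0.44 -0.957 0.05 1" --pt "0 0 0.0225 0.44 -0.957 0.2 1" --pt "0 0 0.0225 0.44 -0.957 0.35 1" --pt "0 0 0.0225 0.44 -0.957 0.5 1" --pt "0 0 0.0225 0.44 -0.957 0.62 1" --pt "0 0 0.0225 0.44 -0.957 0.68 1" --pt "0 0 0.0225 0.44 -0.957 0.68 1" --pt "0 0 0.0225 0.44 -0.957 0.68 0" --pt "0 0 0.0225 0.44 -0.957 0.68 -1" --pt "0 0 0.0225 0.44 -0.957 0.68 -1" --pt "0 0 0.0225 0.44 -0.957 0.68 -1" --pt "0 0 0.0225 0.44 -0.957 0.68 -1"

```text
t: 44.7
ee_pos: [0.421, 0.0559, 0.0098]
eef_rot: [179.9, -0.1, 74.5]
contact_force: [-0.1, 0.4, 5.6]
gripper_width: 0.0182
grasp_force: 60.1
```

```bash
python3 go.py .67 -.084 .18 74.5; python3 go.py .423 .055 .18 74.5; python3 -c "
from h import *
p,d=shot('top');W=world('top',d);m=np.hypot(W[...,0]-.656,W[...,1]+.084)<.058
print(np.nanpercentile(W[...,2][m],[50,90,99]))
cv2.imwrite('pics/pot.png',cv2.resize(p[130:230,260:360,::-1],(500,500),interpolation=cv2.INTER_CUBIC))"
```

```text
[ 2.0000e-04 -2.0000e-04 -0.0000e+00 -2.7190e-01  1.1104e+00 -6.7970e-01] [0.42096454 0.05588583 0.00980519]
[ 2.000e-04 -2.000e-04 -0.000e+00 -5.000e-04  9.600e-03 -6.808e-01] [0.42096454 0.05588583 0.00980519]
[0.03120527 0.05645822 0.06737524]
```

View pics/pot.png

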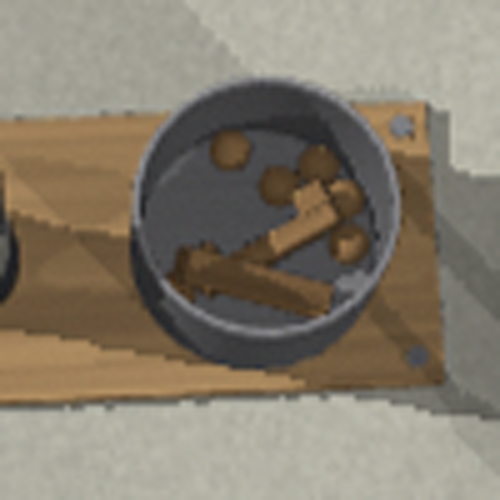

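The pot holds two pulls at the lower side (crop (250,250)) and the balls. The third pull goes to the far (+x) side.

Emit:
step_arm --pt "0 0 0 0 0 -0.2 -1" --pt "0 0 0 0 0 -0.45 -1" --pt "0 0 0 0 0 -0.7 -1" --pt "0 0 0 -0.08 0.2 -0.72 -1" --pt "0 0 0 -0.16 0.4 -0.72 -1" --pt "0 0 0 -0.22 0.6 -0.72 -1" --pt "0 0 0 -0.26 0.8 -0.72 -1" --pt "0 0 0 -0.27 1 -0.72 -1" --pt "0 0 0 -0.27 1 -0.72 -1"

```text
t: 45.88
ee_pos: [0.6443, -0.0774, 0.1864]
eef_rot: [-179.8, -0.0, 74.4]
contact_force: [-0.3, 0.0, -0.6]
gripper_width: 0.0189
grasp_force: 59.5
```

Emit:
step_arm --pt "0 0 0 0 0.1 0 -1" --pt "0 0 0 0 0.11 0.15 -1" --pt "0 0 0 0 0.11 0.28 -1" --pt "0 0 0 0 0.11 0.36 -1" --pt "0 0 0 0 0.11 0.36 -1" --pt "0 0 0 0 0.11 0.36 -0.2" --pt "0 0 0 0 0.11 0.36 -0.1" --pt "0 0 0 0 0.11 0.36 -0.1" --pt "0 0 0 0 0.11 0.15 -0.1" --pt "0 0 0 0 0.11 0 -0.1" --pt "0 0 0 0 0.11 0 -0.1"

```text
t: 47.25
ee_pos: [0.6721, -0.0842, 0.1947]
eef_rot: [179.4, -0.0, 74.5]
contact_force: [0.2, -0.6, 0.2]
gripper_width: 0.0385
grasp_force: 0.0
```

```bash
python3 nx.py; python3 go.py .432 .156 .012 75.9; python3 -c "
from h import *
p,d=shot('scene');W=world('scene',d);pulls(W,[(.43,.155)])"
```

```text
[ 0.67213826 -0.08421884  0.19468271] [ 1.79446469e+02 -4.84170279e-02  7.44782553e+01] 47.25 0.03846718280356884
[432. 156.] [84. 20.] 76.0 [ 7.0000e-04 -1.0000e-04 -4.3000e-03  6.6950e-01 -1.1809e+00  7.1340e-01]
pot max z None
[ 7.0000e-04 -1.0000e-04 -3.9000e-03  6.6830e-01 -1.1796e+00  7.1340e-01] [ 0.67063809 -0.08381756  0.1915318 ]
pull [431. 155.] [84. 26.] long axis deg 77.5 z 0.023 97
```

Emit:
step_arm --pt "0 0 0 0 -0.22 0 0" --pt "0 0 0 0.05 -0.44 0 1" --pt "0 0 0 0.2 -0.66 0 1" --pt "0 0 0 0.35 -0.88 0 1" --pt "0 0 0 0.5 -1 0 1"

```text
t: 47.98
ee_pos: [0.4589, 0.1049, 0.1866]
eef_rot: [-179.7, 0.0, 74.4]
contact_force: [1.0, 0.8, 1.5]
gripper_width: 0.0854
grasp_force: 0.0
```

```bash
python3 go.py .432 .156 .012 75.9
```

```text
[-0.0007  0.     -0.0041  0.1681 -0.1553  0.6992] [0.45887957 0.10489257 0.18662722]
```

Emit:
step_arm --pt "0 0 -0.004 0.168 -0.17 0.1 1" --pt "0 0 -0.004 0.168 -0.17 0.1 1" --pt "0 0 -0.004 0.168 -0.17 0.25 1" --pt "0 0 -0.004 0.168 -0.17 0.4 1" --pt "0 0 -0.004 0.168 -0.17 0.55 1" --pt "0 0 -0.004 0.168 -0.17 0.65 1" --pt "0 0 -0.004 0.168 -0.17 0.705 1" --pt "0 0 -0.004 0.168 -0.17 0.705 1" --pt "0 0 -0.004 0.168 -0.17 0.705 0" --pt "0 0 -0.004 0.168 -0.17 0.705 -1" --pt "0 0 -0.004 0.168 -0.17 0.705 -1" --pt "0 0 -0.004 0.168 -0.17 0.705 -1" --pt "0 0 -0.004 0.168 -0.17 0.705 -1"

```text
t: 49.6
ee_pos: [0.433, 0.156, 0.0136]
eef_rot: [179.9, -0.1, 75.9]
contact_force: [-0.2, -0.4, 4.6]
gripper_width: 0.018
grasp_force: 60.8
```

```bash
python3 go.py .65 -.084 .19 75.9; python3 -c "
from h import *
p,d=shot('top');W=world('top',d);m=np.hypot(W[...,0]-.656,W[...,1]+.084)<.058
print(np.nanpercentile(W[...,2][m],[50,90,99]))
cv2.imwrite('pics/pot3.png',cv2.resize(p[130:230,260:360,::-1],(500,500),interpolation=cv2.INTER_CUBIC))"
```

```text
[ 2.000e-04 -2.000e-04  1.000e-04 -7.191e-01  1.076e+00 -7.054e-01] [0.43303142 0.15600048 0.01362194]
[0.03967506 0.06613559 0.07967176]
```

View pics/pot3.png

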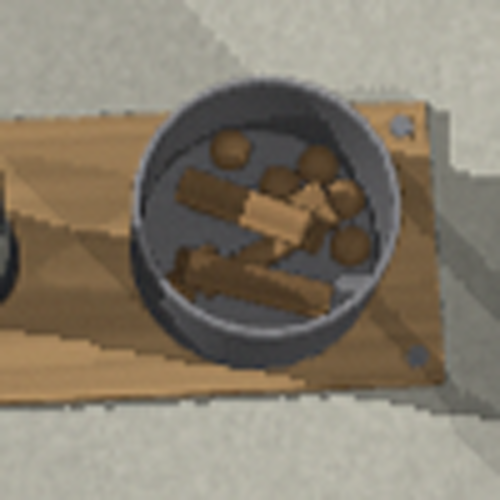

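Third pull lies in (crop (245,205)). Bring the fourth round the can to the far side of the pot.

Emit:
step_arm --pt "0 0 0 0 0 -0.2 -1" --pt "0 0 0 0 0 -0.45 -1" --pt "0 0 0 0 0 -0.71 -1" --pt "0 0 0 -0.2 0.08 -0.74 -1" --pt "0 0 0 -0.4 0.16 -0.74 -1" --pt "0 0 0 -0.58 0.26 -0.74 -1" --pt "0 0 0 -0.67 0.45 -0.74 -1" --pt "0 0 0 -0.68 0.65 -0.74 -1" --pt "0 0 0 -0.68 0.85 -0.74 -1" --pt "0 0 0 -0.68 1 -0.74 -1" --pt "0 0 0 -0.68 1 -0.74 -1"

```text
t: 51.02
ee_pos: [0.6345, -0.0707, 0.1959]
eef_rot: [-179.9, -0.0, 75.9]
contact_force: [0.4, 1.4, -1.9]
gripper_width: 0.0182
grasp_force: 60.2
```

```bash
python3 go.py .676 -.081 .105 75.9
```

```text
[-4.000e-04 -1.000e-04 -0.000e+00  2.000e-04  1.718e-01  3.631e-01] [ 0.63452455 -0.0706987   0.19588298]
```

Emit:
step_arm --pt "0 0 0 0 0.1 0 -1" --pt "0 0 0 0 0.172 0 -1" --pt "0 0 0 0 0.172 0.15 -1" --pt "0 0 0 0 0.172 0.28 -1" --pt "0 0 0 0 0.172 0.38 -1" --pt "0 0 0 0 0.172 0.4 -1" --pt "0 0 0 0 0.172 0.4 -1" --pt "0 0 0 0 0.172 0.4 -0.2" --pt "0 0 0 0 0.172 0.4 -0.1" --pt "0 0 0 0 0.172 0.4 -0.1" --pt "0 0 0 0 0.172 0.15 -0.1" --pt "0 0 0 0 0.172 0 -0.1" --pt "0 0 0 0 -0.1 -0.2 -0.1" --pt "0 0 0 0 -0.35 -0.3 -0.1" --pt "0 0 0 0.2 -0.55 -0.3 -0.1" --pt "0 0 0 0.4 -0.55 -0.3 -0.1" --pt "0 0 0 0.6 -0.55 -0.3 -0.1" --pt "0 0 0 0.6 -0.55 -0.3 -0.1"

```text
t: 53.28
ee_pos: [0.5364, 0.112, 0.2734]
eef_rot: [180.0, -0.1, 76.2]
contact_force: [-0.3, -0.2, -0.3]
gripper_width: 0.0383
grasp_force: 0.0
```

```bash
python3 nx.py; python3 -c "
from h import *
p,d=shot('top');W=world('top',d);m=np.hypot(W[...,0]-.656,W[...,1]+.084)<.058
print(np.nanpercentile(W[...,2][m],[50,90,99]))
q,_=shot('scene')
a=cv2.resize(p[120:300,100:460,::-1],(800,400)); b=cv2.resize(q[170:350,140:400,::-1],(288,200)); c=cv2.resize(p[135:225,265:355,::-1],(200,200),interpolation=cv2.INTER_CUBIC)
o=np.zeros((600,800,3),np.uint8);o[:400]=a;o[400:,:288]=b;o[400:,300:500]=c;cv2.imwrite('pics/fin.png',o)"
```

```text
[0.53637536 0.11201167 0.27339628] [ 1.79968383e+02 -9.89053426e-02  7.62188494e+01] 53.275 0.03834982351822777
pot max z 0.08054933893263594
[0.05042502 0.0756871  0.08167359]
```

View pics/fin.png

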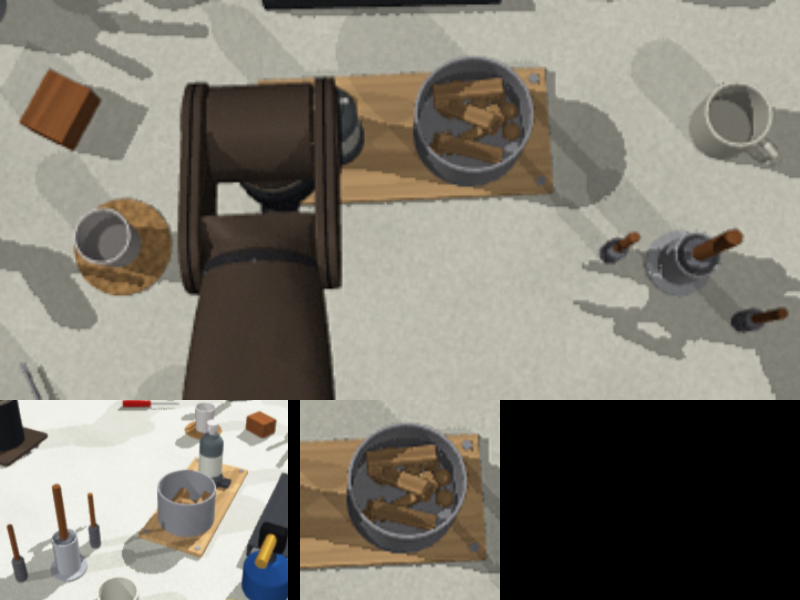

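The final picture shows all four pulls and the balls in the pot (480,120), with the highest point about 25 mm below the rim. The empty cup stands on its coaster (105,240) and the brush in its tube (690,255). The mug and block look unmoved.

```bash
python3 -c "
from cell import order
print(order.finish_job())"
```

```text
the job is handed in; nothing more can be done
None
```

The job is done and handed in at about 53 s: cap pressed and sprung back, pot brushed with two full strokes, brush back in its tube, six knobs and four pulls in the pot, and the empty cup upright on its coaster.

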